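# Swelling check of battery packs on the jack gauge

## Robot

A 7-joint arm with a two-finger parallel gripper is mounted at the origin on a cart in front of the work surface, level with it; the furniture and walls round the work are solid. World frame = base frame: x ahead of the robot, y to its left, z up, the work surface at z = 0. Lengths are in mm, angles in rad, forces in N, time in s.
With the tool pointing down it reaches from about 400 to 875 mm from the base axis. Payload 4.4 kg.
Tool frame: the origin (TCP) lies at the very end of the fingers, on their centre line; the grasp point (between the pads) lies 19 mm behind it; z points along the fingers, y is the line along which they close (so a half turn about z gives the same grasp; the last joint's range is limited). The gripper opens to 85 mm and grips with 20 to 120 N. Pads are 22 mm wide; open, the fingers measure 114 mm over their backs; the gripper's body (76 mm by 85 mm) begins 54 mm behind the grasp point. The pads swing forward as they close: fully open they stand 13 mm farther back than shut.
Start: joints at [1.1, 0.628, 0.038, 1.517, -0.027, 0.996, -0.02], TCP at [256.021, -597.471, 231.313] pointing down, gripper open.
Joint ranges: [-3.06, 3.06], [-0.37, 2.12], [-1.25, 1.32], [0.18, 2.47], [-1.1, 4.24], [0.23, 1.98], [-2.94, 2.94]. Speed limits (rad/s): [2.57, 2.57, 3.14, 3.14, 3.14, 3.14, 3.14].

## Interface

Orientations are given as [roll, pitch, yaw] about the fixed x, y, z axes, in that order (R = Rz(yaw) Ry(pitch) Rx(roll)).
In Python, from cell import sensors, get_image, camera_params, order gives the robot as it stands.
- The arm moves only by the shell command python3 -m inch 'ROWS' [OPENING]. ROWS is JSON, a list that holds one entry, the list of rows, each a list of 4 numbers: the shift along the tool's x, y, z in cm, then the turn about the tool's z in degrees. A call has 1 to 8 rows; each row is the pose to reach, as a shift and turn from the pose commanded when the call began, along the tool's axes at that moment; what a row does not reach only later rows make up. A row lasts 1/12 s, in which the tool goes at most 41.7 mm and 7.16 degrees, less where a joint would pass 70% of its speed; a pose out of reach is approached as far as the arm can. A call with a gripper value outside its range is refused whole. OPENING is the finger opening in cm, from 0 to 8.54, set as the call begins (- or left out, the last holds). The fingers move at their own pace and stop on an object; the grip force is fixed at half the most. Time passes only in rows, so rows that repeat a pose let the fingers close. It gives the time, the measured TCP pose, the force, the opening and the grip force at its end, in the units of the state.
- sensors.read_state(): the state, without advancing time (a new reading comes with each control period).
- get_image(name): name is "scene" or "side" or "wrist"; returns the picture (480x640x3 uint8, blue, green, red); there is no depth.
- camera_params(name): a dict with "mtx" (3x3 intrinsics, pixels), "rvec" (rotation vector, rad) and "tvec" (3), from world to camera coordinates, as OpenCV has them. Camera axes: x right, y down, z forward; pixel columns grow to the right and rows downward; lengths in mm; the calibration is good to about 2 mm. The wrist camera is an equidistant fisheye: a pixel r from the principal point sees the ray r / f radians off the axis. A picture is of the moment at which its call begins: read the wrist's pose just before it. camera_params takes no time and is no camera call; for the wrist camera it gives the pose at the moment of the call.
- order.finish_job(): hands the job in; it is judged then, once.
The state is a dict: "clock": time; "qpos": joint angles; "qd": joint speeds; "tau": joint torques, N m; "eef_pos": TCP position; "tool_rot": TCP orientation; "force": force on the tool from outside, world axes, zero at the start; "torque": the same for the moment, N m; "width": finger opening in mm; "gripper_force": force on a finger pad.
Only numpy, scipy, OpenCV 4.12 (cv2) and the standard library are available. Lean on these libraries where they do the work, as an engineer would, in place of code of your own. Each camera call takes 0.05 s, during which the arm holds its last target. There are 200 camera calls.

## Task

Check the battery packs lying on the bench right of the gauging station for swelling: put every pack flat into a nest of its own on the white carrier, then, in the order red, yellow, blue sticker (passing over any that is missing), slide the carrier until the sticker is under the gauge foot and turn the red knob to raise the jack until the pack just touches and lifts the foot a few millimetres (1 to 5), lowering it clear again before you slide on. Never press the gauge hard or slide the carrier while a pack bears on the foot; finish with the jack fully down, the carrier drawn back to the robot's end and all packs still in their nests, and leave the other things on the bench alone.

Things in the scene. Friction and masses are not known exactly. Their poses are not given: they have to be found in the camera images.
- red (a point): flat dark battery pack 46 mm long (its y axis, brass contacts at the +y end), 36 mm wide (x) and 12 mm thick, 50 g, with a 14 mm round red sticker in the middle of its top; the point is the pack's centre, half-way up. May be absent. It starts on the bench in a row with the others, neighbours beside its long sides: grasp it by its two 36 mm ends, 46 mm apart
- yellow (a point): flat dark battery pack 46 mm long (its y axis, brass contacts at the +y end), 36 mm wide (x) and 14.5 mm thick, 50 g, with a 14 mm round yellow sticker in the middle of its top; the point is the pack's centre, half-way up. May be absent. It starts on the bench in a row with the others, neighbours beside its long sides: grasp it by its two 36 mm ends, 46 mm apart
- blue (a point): flat dark battery pack 46 mm long (its y axis, brass contacts at the +y end), 36 mm wide (x) and 17 mm thick, 50 g, with a 14 mm round blue sticker in the middle of its top; the point is the pack's centre, half-way up. May be absent. It starts on the bench in a row with the others, neighbours beside its long sides: grasp it by its two 36 mm ends, 46 mm apart
- nest_1 (a point): centre of the floor of nest 1 of 3 on the white carrier (nearest the robot's end). A nest takes one pack, its length along the nest's y axis (either way round): 51 mm (y) by 40 mm (x) between grey ribs 5 mm high; the ribs leave 27 mm open in the middle of both short (36 mm) sides for the fingers. Nests lie 43 mm apart along x
- nest_2 (a point): centre of the floor of nest 2 of 3 on the white carrier (middle). A nest takes one pack, its length along the nest's y axis (either way round): 51 mm (y) by 40 mm (x) between grey ribs 5 mm high; the ribs leave 27 mm open in the middle of both short (36 mm) sides for the fingers. Nests lie 43 mm apart along x
- nest_3 (a point): centre of the floor of nest 3 of 3 on the white carrier (farthest). A nest takes one pack, its length along the nest's y axis (either way round): 51 mm (y) by 40 mm (x) between grey ribs 5 mm high; the ribs leave 27 mm open in the middle of both short (36 mm) sides for the fingers. Nests lie 43 mm apart along x
- handle (a point): orange upright tab at the near edge of the white carrier, by which it is slid: 14 mm wide (y), 18 mm (x), 34 mm tall; the point is on its middle, 12 mm below its top, 22 mm above the floor of the nests. x, y axes: those of the slides
- slide_x (a joint): position of the carrier on its lengthwise slide, m: 0 = fully drawn to the near end, towards the robot (where the nests are clear of the gauge); grows to 0.168 away from the robot. Moves along the station's x axis (about the robot's x); friction about 1.2 N, stays where left
- slide_y (a joint): position of the carrier on its cross slide, m: -0.018 to 0.018, grows to the station's left (y); friction about 1 N, stays where left. Both slides can be moved at once by the tab
- jack (a joint): height of the jack platform (which bears slides and carrier) above its lowest, m: 0 to 0.024
- knob (a joint): jack knob, rad: 0 (platform down) to 2.67; grows clockwise seen from above. 1 rad raises the platform 9 mm. Stays where left; takes about 0.2 N m
- knob_grip (a point): point on the vertical axis of the red bar knob on top of the blue column to the right of the jack and beyond the carrier, at the height to grip; bar 13 mm wide, 42 mm long (along this frame's x axis, turning with it), 26 mm tall, its top 12 mm above the point
- gauge_foot (a point): centre of the flat underside of the 12 mm foot of the sprung gauge pin that hangs over the station from an arm that comes from behind (barrel 22 mm wide, from 37 mm above the foot at rest; arm, post and clamp up to 0.17 m above the bench). The foot and its pin rise and fall together; 99 mm above the bench at rest; the nests' floors are then 22 mm below it with the jack down
- post_edge (a point): fixed obstacle: the near right edge of a steel post that stands between the two benches, full height; behind it a partition runs away from the robot. Keep arm and gripper to its right
- handpiece_top (a point): fixed obstacle: top of the black hot-air handpiece in its cradle at the right, 270 mm above the bench, leaning 60 mm either way in x and 50 mm wide; pass above it or nearer to the robot. To its right stands a microscope
- gauge (a joint): lift of the gauge foot from rest, m: 0 hanging free, up to 0.013; light spring (250 N/m). At rest the pin's top is level with the top of the barrel; up to 5 mm of lift a green band comes out of the barrel, beyond that a red one below it
- loupe: black eye loupe, 47 mm wide, 36 mm tall, beyond the packs; origin: centre of its underside. Leave alone
- wick_reel: small yellow reel lying flat, 46 mm wide, 10 mm tall, near the front edge, left of the station; origin: centre of its underside. Leave alone

How it is judged (in metres and radians):
On the way, in this order (a step that is already met when the one before it is completed fails the run):
1. every pack lies flat in a nest of its own on the carrier, let go (((horizontal distance between red and nest_1 below 0.009 m and z of red in the frame of nest_1 below 0.009 m) or (horizontal distance between red and nest_2 below 0.009 m and z of red in the frame of nest_2 below 0.009 m) or (horizontal distance between red and nest_3 below 0.009 m and z of red in the frame of nest_3 below 0.009 m)) and angle between each of red, yellow, blue's own z axis and vertical below 0.12 rad and ((horizontal distance between yellow and nest_1 below 0.009 m and z of yellow in the frame of nest_1 below 0.01025 m) or (horizontal distance between yellow and nest_2 below 0.009 m and z of yellow in the frame of nest_2 below 0.01025 m) or (horizontal distance between yellow and nest_3 below 0.009 m and z of yellow in the frame of nest_3 below 0.01025 m)) and ((horizontal distance between blue and nest_1 below 0.009 m and z of blue in the frame of nest_1 below 0.0115 m) or (horizontal distance between blue and nest_2 below 0.009 m and z of blue in the frame of nest_2 below 0.0115 m) or (horizontal distance between blue and nest_3 below 0.009 m and z of blue in the frame of nest_3 below 0.0115 m)) and contact force between the fingers and pack_red below 0.1 N and contact force between the fingers and pack_yellow below 0.1 N and contact force between the fingers and pack_blue below 0.1 N), for 0.3 s.
2. the gauge foot, over the middle of the pack with the red sticker (within 6 mm), is just lifted by it: 1 to 5 mm (horizontal distance between red and gauge_foot below 0.006 m and contact force between the fingers and pack_red below 0.1 N and height (world z) of red between 0.094 and 0.098 m), for 0.3 s.
3. the gauge foot, over the middle of the pack with the yellow sticker (within 6 mm), is just lifted by it: 1 to 5 mm (horizontal distance between yellow and gauge_foot below 0.006 m and contact force between the fingers and pack_yellow below 0.1 N and height (world z) of yellow between 0.09275 and 0.09675 m), for 0.3 s.
4. the gauge foot, over the middle of the pack with the blue sticker (within 6 mm), is just lifted by it: 1 to 5 mm (horizontal distance between blue and gauge_foot below 0.006 m and contact force between the fingers and pack_blue below 0.1 N and height (world z) of blue between 0.0915 and 0.0955 m), for 0.3 s.
At the end, for the whole second after the job is handed in: every pack present lies flat in a nest (within 9 mm of its centre), the jack is down (within 2 mm), the gauge foot hangs free and the carrier is at the near end of its lengthwise slide (within 12 mm) (((horizontal distance between red and nest_1 below 0.009 m and z of red in the frame of nest_1 below 0.009 m) or (horizontal distance between red and nest_2 below 0.009 m and z of red in the frame of nest_2 below 0.009 m) or (horizontal distance between red and nest_3 below 0.009 m and z of red in the frame of nest_3 below 0.009 m)) and angle between each of red, yellow, blue's own z axis and vertical below 0.12 rad and ((horizontal distance between yellow and nest_1 below 0.009 m and z of yellow in the frame of nest_1 below 0.01025 m) or (horizontal distance between yellow and nest_2 below 0.009 m and z of yellow in the frame of nest_2 below 0.01025 m) or (horizontal distance between yellow and nest_3 below 0.009 m and z of yellow in the frame of nest_3 below 0.01025 m)) and ((horizontal distance between blue and nest_1 below 0.009 m and z of blue in the frame of nest_1 below 0.0115 m) or (horizontal distance between blue and nest_2 below 0.009 m and z of blue in the frame of nest_2 below 0.0115 m) or (horizontal distance between blue and nest_3 below 0.009 m and z of blue in the frame of nest_3 below 0.0115 m)) and value of joint jack below 0.002 m and value of joint gauge below 0.001 m and value of joint slide_x below 0.012 m); the robot touches nothing.
It fails at once if the gauge foot is pushed up more than 9 mm (value of joint gauge above 0.009 m).
It fails at once if the fingers slide the carrier while a pack bears on the gauge foot (value of joint gauge above 0.0015 m and contact force between the fingers and slide_y above 0.5 N and ((velocity of joint slide_x above 0.03 m/s or velocity of joint slide_x below -0.03 m/s) or (velocity of joint slide_y above 0.03 m/s or velocity of joint slide_y below -0.03 m/s))).
It fails at once if the loupe or the yellow reel is moved more than 30 mm (distance of any of loupe, wick_reel from where it was at the start of the episode above 0.03 m).
Of pack_red, pack_yellow, pack_blue only 2 to 3 are there at a start; the rules pass over those that are not, and their reading is None.
At some moment in a run one of pack_red, pack_yellow, pack_blue may be knocked a few centimetres aside while the robot is not near it.
Once in a run the grip may slacken for a moment while it holds something.
It also fails if it takes over 210 s, if anything falls off the work surface, if the arm or the gripper's body presses on something with over 40 N, if the wrist force passes 120 N, or if a joint passes its speed limit or range.

## Working session

There is one attempt and no reset: what is moved stays moved. The work goes in short steps, Python scripts to look and compute and a shell command to move; the robot and the scene stay as the last step left them, time stands still between calls to the robot, and variables do not carry over. Pictures are saved under pics/ and viewed, at most 14 in all, crops included, and the job is handed in when it is done.

```bash
ls; mkdir -p pics
cat > h.py <<'E'
import numpy as np, cv2
from cell import sensors, get_image, camera_params, order
from scipy.spatial.transform import Rotation as R
def ray(cam,u,v,p=None):
    p=p or camera_params(cam); K=np.array(p["mtx"]);Rm=cv2.Rodrigues(np.array(p["rvec"],float))[0];t=np.array(p["tvec"],float).ravel()
    x=(u-K[0,2])/K[0,0];y=(v-K[1,2])/K[1,1]
    if cam=="wrist":
        r=np.hypot(x,y); d=np.array([np.sin(r)*x/max(r,1e-9),np.sin(r)*y/max(r,1e-9),np.cos(r)])
    else: d=np.array([x,y,1.])
    return -Rm.T@t, Rm.T@d
def onz(cam,u,v,z,p=None):
    c,d=ray(cam,u,v,p); return c+d*(z-c[2])/d[2]
def proj(cam,P,p=None):
    p=p or camera_params(cam); K=np.array(p["mtx"]);Rm=cv2.Rodrigues(np.array(p["rvec"],float))[0];t=np.array(p["tvec"],float).ravel()
    q=Rm@np.array(P,float)+t
    if cam=="wrist":
        a=np.arctan2(np.hypot(q[0],q[1]),q[2]);n=np.hypot(q[0],q[1]); x,y=a*q[0]/n,a*q[1]/n
    else: x,y=q[:2]/q[2]
    return K[0,0]*x+K[0,2],K[1,1]*y+K[1,2]
E
python3 - <<'E'
from h import *
s=sensors.read_state();print({k:np.round(v,3) for k,v in s.items()})
for n in("scene","side","wrist"):
    p=camera_params(n);print(n,np.round(p["mtx"],1).tolist(),np.round(ray(n,320,240,p),2).tolist());cv2.imwrite(f"pics/{n}0.png",get_image(n))
E
```

```text
pics
{'clock': np.float64(0.0), 'qpos': array([ 1.1  ,  0.629,  0.038,  1.518, -0.027,  0.996, -0.02 ]), 'qd': array([-0.001,  0.002,  0.001,  0.   ,  0.001, -0.   ,  0.001]), 'tau': array([ 0.0000e+00, -5.6340e+01,  1.2260e+00, -1.9345e+01,  1.1000e-02,
        1.0000e-02,  0.0000e+00]), 'eef_pos': array([ 255.771, -596.886,  230.381]), 'tool_rot': array([-3.14 ,  0.   ,  0.405]), 'force': array([ 0.415,  0.011, -0.907]), 'torque': array([-0.011,  0.014, -0.065]), 'gripper_force': np.float64(0.0), 'width': np.float64(85.531)}
scene [[537.5, 0.0, 322.5], [0.0, 537.5, 244.1], [0.0, 0.0, 1.0]] [[129.28, 265.47, 928.13], [0.44, -0.44, -0.79]]
side [[580.2, 0.0, 316.2], [0.0, 580.2, 247.7], [0.0, 0.0, 1.0]] [[267.87, 579.14, 996.66], [0.25, -0.66, -0.71]]
wrist [[371.6, 0.0, 315.7], [0.0, 371.6, 245.0], [0.0, 0.0, 1.0]] [[327.4, -566.25, 373.39], [-0.26, -0.12, -0.96]]
```

View pics/scene0.png

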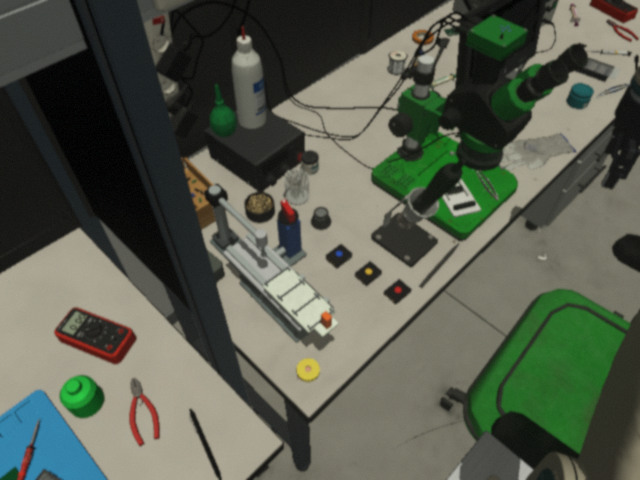

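View pics/side0.png

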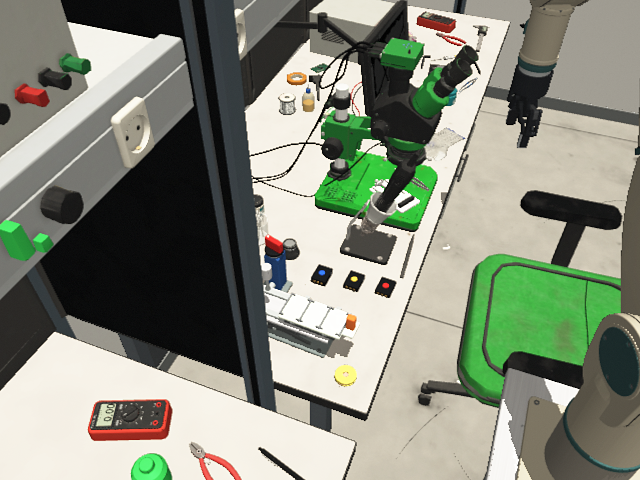

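View pics/wrist0.png

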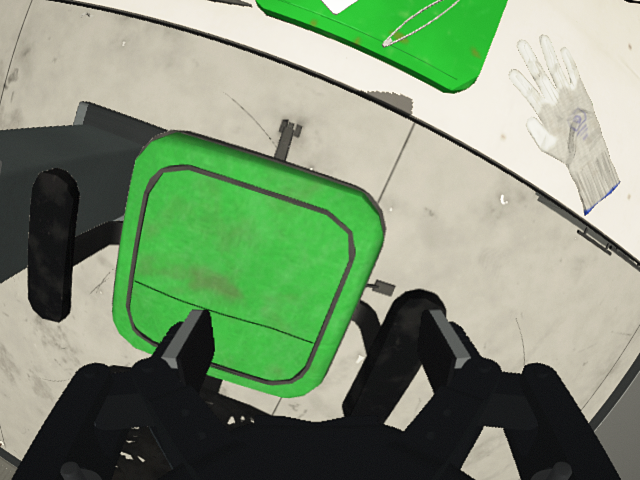

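The scene view shows all three packs: blue (339,254), yellow (368,271) and red (399,290). It also shows the handle (326,319), the knob (288,208), the reel (308,370) and the loupe (320,217). The side view agrees: blue (322,272), yellow (354,281), red (385,287), handle (350,322). The wrist view shows only the chair so far.

```bash
cat >> h.py <<'E'
HUE={"red":((0,8),(172,180)),"yellow":((22,34),),"blue":((100,125),),"orange":((5,18),)}
def blobs(im,c,amin=12,smin=110,vmin=80,box=None):
    h=cv2.cvtColor(im,cv2.COLOR_BGR2HSV);m=np.zeros(h.shape[:2],np.uint8)
    for a,b in HUE[c]: m|=cv2.inRange(h,(a,smin,vmin),(b,255,255))
    if box: k=np.zeros_like(m);k[box[1]:box[3],box[0]:box[2]]=1;m*=k
    n,_,st,ce=cv2.connectedComponentsWithStats(m)
    return [(ce[i].round(1).tolist(),st[i].tolist()) for i in range(1,n) if st[i,4]>=amin]
def tri(obs):
    A=np.zeros((3,3));b=np.zeros(3)
    L=[ray(c,u,v) for c,u,v in obs]
    for c,d in L:
        d=d/np.linalg.norm(d);M=np.eye(3)-np.outer(d,d);A+=M;b+=M@c
    x=np.linalg.solve(A,b);return x,[np.linalg.norm(np.cross(x-c,d/np.linalg.norm(d))) for c,d in L]
E
python3 - <<'E'
from h import *
a=cv2.imread("pics/scene0.png");b=cv2.imread("pics/side0.png")
for c in HUE:
    print(c,"scene",blobs(a,c,box=(220,180,440,390)),"\n  side",blobs(b,c,box=(255,230,420,400)))
cv2.imwrite("pics/c1.png",cv2.resize(a[170:350,200:420],None,fx=3.3,fy=3.3,interpolation=cv2.INTER_CUBIC))
E
```

```text
red scene [([287.8, 209.2], [281, 200, 14, 21, 141]), ([397.5, 289.4], [394, 286, 8, 8, 48])] 
  side [([273.7, 243.7], [265, 235, 18, 18, 201]), ([385.1, 285.2], [382, 283, 7, 6, 34])]
yellow scene [([368.3, 270.9], [365, 268, 8, 7, 45]), ([307.7, 369.5], [296, 358, 24, 24, 403])] 
  side [([353.9, 278.3], [351, 276, 7, 6, 29]), ([345.1, 375.3], [335, 365, 21, 21, 317])]
blue scene [([338.7, 253.2], [335, 251, 8, 6, 37])] 
  side [([277.4, 269.8], [264, 250, 22, 40, 451]), ([321.3, 272.3], [318, 270, 7, 6, 32])]
orange scene [([325.9, 319.1], [321, 312, 11, 16, 127]), ([307.9, 368.5], [306, 367, 5, 4, 14])] 
  side [([350.5, 321.7], [346, 314, 10, 17, 133])]
```

View pics/c1.png

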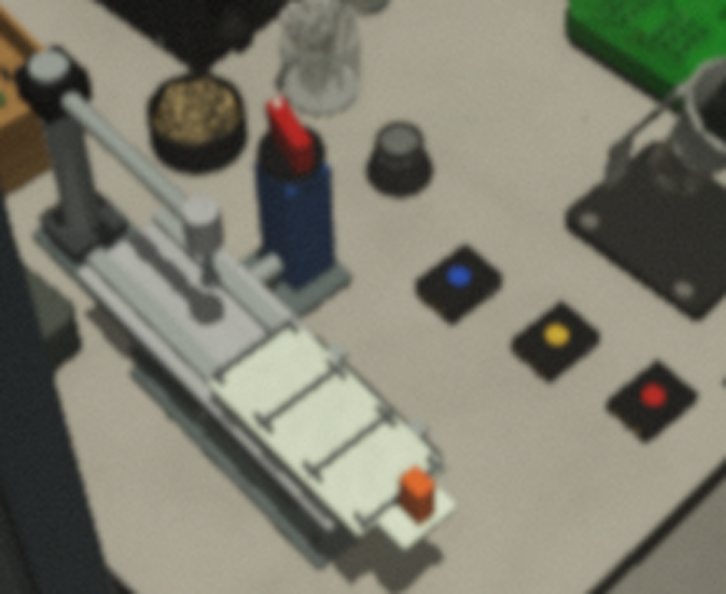

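The crop shows the carrier with three empty nests, and the gauge barrel with its foot around crop (207,270), i.e. scene (263,252). The knob bar slants from crop (275,100) to (300,165). The packs are in one row.

Run:
```python
from h import *
f=lambda *o:[np.round(x,1) for x in tri(o)]
print("red",f(("scene",397.5,289.4),("side",385.1,285.2)),onz("scene",397.5,289.4,12),onz("side",385.1,285.2,12))
print("yel",f(("scene",368.3,270.9),("side",353.9,278.3)),onz("scene",368.3,270.9,14.5),onz("side",353.9,278.3,14.5))
print("blu",f(("scene",338.7,253.2),("side",321.3,272.3)),onz("scene",338.7,253.2,17),onz("side",321.3,272.3,17))
print("handle",f(("scene",325.9,319.1),("side",350.5,321.7)))
print("knob",f(("scene",287.8,209.2),("side",273.7,243.7)))
# pack orientation from dark outline in scene image
a=cv2.imread("pics/scene0.png");g=cv2.cvtColor(a,cv2.COLOR_BGR2GRAY)
m=cv2.threshold(g,75,255,cv2.THRESH_BINARY_INV)[1]
h=cv2.cvtColor(a,cv2.COLOR_BGR2HSV)
for (u,v),z in(((397.5,289.4),6),((368.3,270.9),7),((338.7,253.2),8.5)):
    k=np.zeros_like(m);cv2.circle(k,(int(u),int(v)),22,255,-1)
    k2=m&k;cv2.circle(k2,(int(round(u)),int(round(v))),6,255,-1)
    n,l,st,ce=cv2.connectedComponentsWithStats(k2);i=l[int(v),int(u)]
    pts=np.argwhere(l==i)[:,::-1]
    w=np.array([onz("scene",*p,z)[:2] for p in pts],np.float32)
    print(cv2.minAreaRect(w))
# nest floor line edges: carrier corners
for p in((200+217/3.3,170+375/3.3),(200+297/3.3,170+322/3.3),(200+440/3.3,170+465/3.3),(200+360/3.3,170+522/3.3)): print(np.round(onz("scene",*p,80),1))
```

```text
red [array([ 435. , -257.3,   19.8]), array([0.2, 0.2])] [ 437.39414395 -261.63438894   12.        ] [ 436.52769384 -264.19348829   12.        ]
yel [array([ 504.7, -247. ,   24.7]), array([0.3, 0.3])] [ 508.58798068 -252.55280024   14.5       ] [ 507.40514093 -255.95030966   14.5       ]
blu [array([ 578.6, -236.7,   25.1]), array([0.3, 0.3])] [ 582.28797389 -240.99246421   17.        ] [ 581.488066   -243.87443363   17.        ]
handle [array([455.9, -73.3, 103.4]), array([0., 0.])]
knob [array([ 663.2, -178.2,  141.7]), array([1., 1.])]
((437.4017333984375, -261.51202392578125), (47.5086669921875, 35.525875091552734), 86.40167999267578)
((508.6891784667969, -251.84219360351562), (49.214942932128906, 37.44893264770508), 86.56217956542969)
((582.3471069335938, -240.83053588867188), (49.53513717651367, 39.832096099853516), 86.88626861572266)
[599.  -57.3  80. ]
[ 593.7 -114.8   80. ]
[ 467.4 -104.5   80. ]
[473.4 -48.7  80. ]
```

```bash
cat >> h.py <<'E'
def go(x,y,z,yawdeg=None):
    s=sensors.read_state();p=s["eef_pos"];M=R.from_euler("xyz",s["tool_rot"]).as_matrix()
    d=M.T@(np.array([x,y,z])-p)/10
    yaw=np.degrees(np.arctan2(M[1,0],M[0,0]))
    t=0 if yawdeg is None else -(yawdeg-yaw)
    print("rows",np.round(d,2),"turn",round(t,1),"yawnow",round(yaw,1))
E
python3 - <<'E'
from h import *
print(onz("scene",448,175,270),onz("scene",405,240,0),onz("side",408,155,270))
go(400,-250,200,-4)
E
```

```text
[ 439.11616831 -353.6850096   270.        ] [ 5.12526109e+02 -3.79098142e+02 -1.13686838e-13] [ 451.28481462 -402.46742117  270.        ]
rows [ 26.92 -26.22   3.1 ] turn 27.2 yawnow 23.2
```

Run:
```python
from h import *
go(310,-290,290,-4)
```

```text
rows [ 17.07 -26.1   -5.9 ] turn 27.2 yawnow 23.2
```

```bash
python3 -m inch '[[[17,-26,-6,27],[17,-26,-6,27],[17,-26,-6,27],[17,-26,-6,27],[17,-26,-6,27],[17,-26,-6,27],[17,-26,-6,27],[17,-26,-6,27]]]' && python3 -m inch '[[[0,0,0,0],[0,0,0,0],[8,-4,6,0],[8,-4,6,0],[8,-4,6,0],[8,-4,6,0],[8,-4,6,0],[8,-4,6,0]]]'
python3 - <<'E'
from h import *
go(400,-250,240,-4)
p=camera_params("wrist");im=get_image("wrist");cv2.imwrite("pics/w1.png",im)
print(blobs(im,"red"),blobs(im,"yellow"),blobs(im,"blue"),blobs(im,"orange"))
E
```

```text
clock: 0.82
eef_pos: [310.2, -287.2, 291.8]
tool_rot: [-3.14, -0.0, -0.063]
force: [0.8, -0.9, 0.5]
width: 85.6
gripper_force: 0.0
clock: 1.48
eef_pos: [391.3, -258.6, 231.1]
tool_rot: [3.141, 0.001, -0.069]
force: [-0.2, -1.2, 0.7]
width: 85.4
gripper_force: 0.0
rows [ 0.81 -0.92 -0.89] turn 0.1 yawnow -3.9
[([318.7, 162.1], [312, 155, 15, 15, 170])] [([303.4, 89.8], [296, 83, 16, 15, 180]), ([98.8, 189.3], [82, 178, 34, 21, 414])] [([286.3, 17.2], [278, 10, 17, 15, 189])] [([96.8, 170.9], [81, 159, 32, 27, 637])]
```

View pics/w1.png

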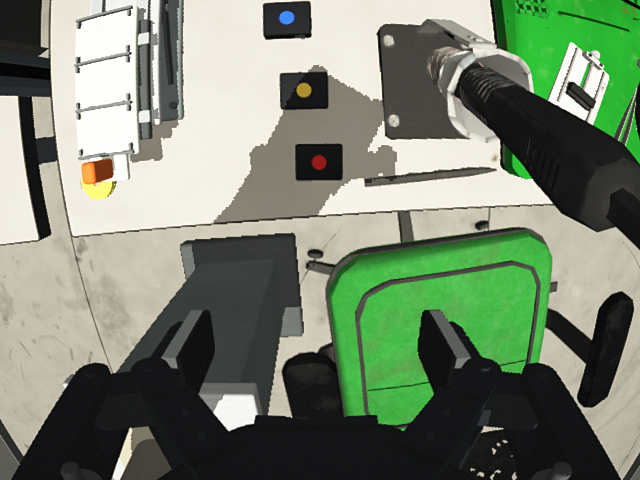

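The wrist view shows red (319,162), yellow (303,90) and blue (286,17), and the carrier at the left. The handle is at (97,171), partly over the reel (99,189). I'll move further forward to measure more accurately.

```bash
python3 -m inch '[[[10,-8,-6,0],[10,-8,-6,0],[10,-8,-6,0],[10,-8,-6,0],[10,-8,-6,0],[10,-8,-6,0],[10,-8,-6,0],[10,-8,-6,0]]]'
python3 - <<'E'
from h import *
p=camera_params("wrist");im=get_image("wrist");cv2.imwrite("pics/w2.png",im)
print(sensors.read_state()["eef_pos"], ray("wrist",320,240,p)[0])
for c,z in(("red",12),("yellow",14.5),("blue",17),("orange",105),("red",145)):
    for ce,st in blobs(im,c,60): print(c,ce,st,onz("wrist",*ce,z,p).round(1))
g=cv2.cvtColor(im,cv2.COLOR_BGR2GRAY)
m=cv2.threshold(g,60,255,cv2.THRESH_BINARY_INV)[1]
for c,z in(("red",12),("yellow",14.5),("blue",17)):
  for (ce,st) in blobs(im,c,60):
    u,v=ce
    k=np.zeros_like(m);cv2.circle(k,(int(u),int(v)),40,255,-1);k2=m&k;cv2.circle(k2,(int(u),int(v)),9,255,-1)
    n,l,s_,_=cv2.connectedComponentsWithStats(k2);i=l[int(v),int(u)]
    w=np.array([onz("wrist",*q,z,p)[:2] for q in np.argwhere(l==i)[:,::-1]],np.float32);print(c,cv2.minAreaRect(w))
E
```

```text
clock: 2.2
eef_pos: [495.5, -185.5, 291.0]
tool_rot: [3.141, 0.002, -0.07]
force: [0.3, -0.0, 0.4]
width: 85.5
gripper_force: 0.0
[ 495.75231932 -185.26961558  291.0320679 ] [ 573.32906588 -190.50043143  433.84347359]
red [294.8, 21.1] [283, 0, 27, 45, 774] [ 702.6 -176.5   12. ]
red [22.9, 190.0] [19, 181, 9, 20, 101] [552.1 235.   12. ]
red [384.9, 241.4] [379, 236, 13, 12, 126] [ 437.9 -264.8   12. ]
yellow [375.5, 183.1] [369, 177, 13, 13, 128] [ 509.3 -255.    14.5]
yellow [182.7, 250.0] [170, 231, 29, 34, 556] [445.  -16.2  14.5]
blue [362.7, 118.8] [357, 113, 12, 13, 121] [ 583.3 -243.7   17. ]
orange [210.6, 259.0] [201, 246, 20, 27, 434] [461.7 -81.2 105. ]
red [294.8, 21.1] [283, 0, 27, 45, 774] [ 661.8 -180.9  145. ]
red [22.9, 190.0] [19, 181, 9, 20, 101] [558.8 100.8 145. ]
red [384.9, 241.4] [379, 236, 13, 12, 126] [ 480.6 -241.4  145. ]
red ((691.1445922851562, -179.75299072265625), (72.44007873535156, 53.83537673950195), 2.0953128337860107)
red ((571.733154296875, 222.18460083007812), (123.45833587646484, 71.88446044921875), 75.65266418457031)
red ((440.6412658691406, -263.94744873046875), (44.63053894042969, 36.185855865478516), 87.56123352050781)
yellow ((510.5679931640625, -254.02528381347656), (45.28776550292969, 35.01278305053711), 87.15278625488281)
yellow ((445.0464782714844, -15.132373809814453), (21.396224975585938, 24.182945251464844), 37.563140869140625)
blue ((583.2767333984375, -242.98886108398438), (45.17795181274414, 34.13151931762695), 87.3990249633789)
```

View pics/w2.png

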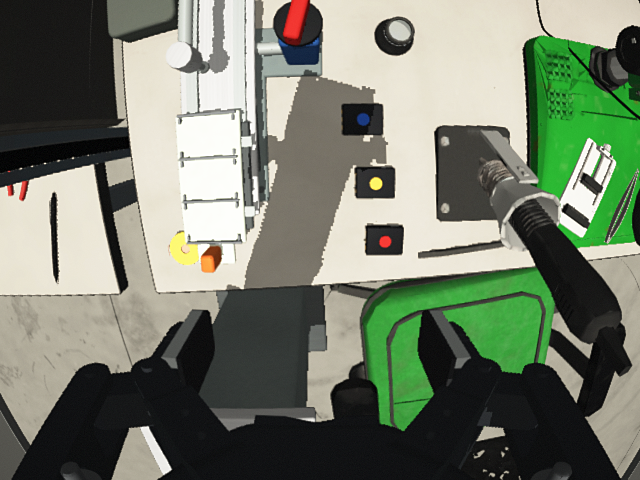

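The view shows all three packs square-on, the carrier ribs at x 178–243 with rows near 114, 155, 202 and 244, the gauge barrel top at (181,57), the knob bar from (303,0) to (288,40), and the loupe at (396,36). I'll zoom in on the carrier.

Run:
```python
import cv2
im=cv2.imread("pics/w2.png");cv2.imwrite("pics/c2.png",cv2.resize(im[100:275,160:270],None,fx=3.4*1.0,fy=3.4,interpolation=cv2.INTER_CUBIC))
```

```text
(no output)
```

View pics/c2.png

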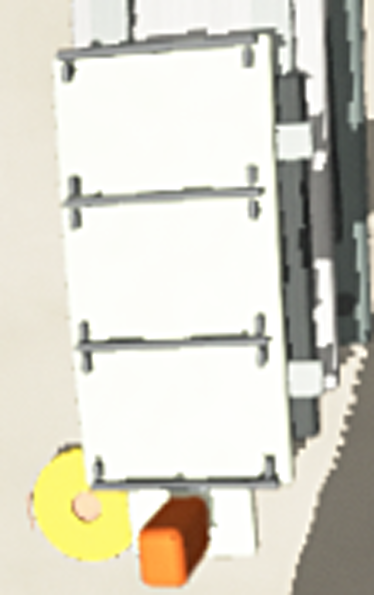

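The crop shows four grey cross ribs with short stubs at both ends. The orange tab's top is at crop (165,555). I'll use the stubs to fix the nest centres.

Run:
```python
from h import *
import pickle
# wrist pose at w2: still there
p=camera_params("wrist")
f=lambda u,v,z:onz("wrist",160+u/3.4,100+v/3.4,z,p)
N={3:[(68,70),(75,188),(249,55),(253,176)],2:[(75,215),(84,332),(254,208),(261,325)],1:[(87,358),(98,468),(262,352),(269,468)]}
for k,q in N.items():
    w=np.array([f(*a,80) for a in q]);l=(w[:2]+0).mean(0);r=w[2:].mean(0);d=l-r
    print(k,w.mean(0).round(1),"width",np.linalg.norm(d).round(1),"yaw",np.degrees(np.arctan2(-d[0],d[1])).round(2))
print("tab top",f(163,557,111),"tab face mid", f(178,540,105))
for n,(u,v) in(("knobtop",(294.8,21)),):print(n,onz("wrist",u,v,145,p))
print("barrel top",onz("wrist",178,55,158,p))
go(437.5,-264,120,-2.7)
```

```text
3 [578.7 -85.6  80. ] width 54.0 yaw -3.06
2 [535.8 -82.9  80. ] width 54.4 yaw -3.74
1 [493.4 -80.5  80. ] width 54.0 yaw -3.74
tab top [459.29028634 -79.43267807 111.        ] tab face mid [462.00915737 -82.73734513 105.        ]
knobtop [ 662.17024037 -180.62548857  145.        ]
barrel top [644.09640455 -90.64163558 158.        ]
rows [-5.24  8.25 17.11] turn -1.3 yawnow -4.0
```

```bash
python3 -m inch '[[[-5.2,8.2,10,-1],[-5.2,8.2,10,-1],[-5.2,8.2,10,-1],[-5.2,8.2,10,-1],[-5.2,8.2,17,-1],[-5.2,8.2,17,-1],[-5.2,8.2,17,-1],[-5.2,8.2,17,-1]]]' 6.4
python3 - <<'E'
from h import *
print(sensors.read_state()["qpos"].round(2))
p=camera_params("wrist");im=get_image("wrist");cv2.imwrite("pics/w3.png",im)
for c,z in(("red",12),("yellow",14.5),("blue",17)):
    for ce,st in blobs(im,c,60): print(c,ce,st,onz("wrist",*ce,z,p).round(1))
go(437.5,-264,2,-2.7)
E
```

```text
clock: 2.92
eef_pos: [438.4, -262.3, 120.5]
tool_rot: [-3.14, 0.004, -0.05]
force: [-0.3, -0.4, 0.2]
width: 64.2
gripper_force: 0.0
[ 0.44  0.6   0.07  2.   -0.07  0.54 -1.07]
red [319.5, 242.3] [310, 233, 20, 20, 303] [ 438.  -264.5   12. ]
yellow [299.9, 141.5] [289, 131, 22, 22, 365] [ 509.2 -254.9   14.5]
blue [276.6, 33.9] [266, 24, 22, 21, 375] [ 583.1 -243.6   17. ]
rows [-0.23  0.14 11.99] turn -0.2 yawnow -2.9
```

View pics/w3.png

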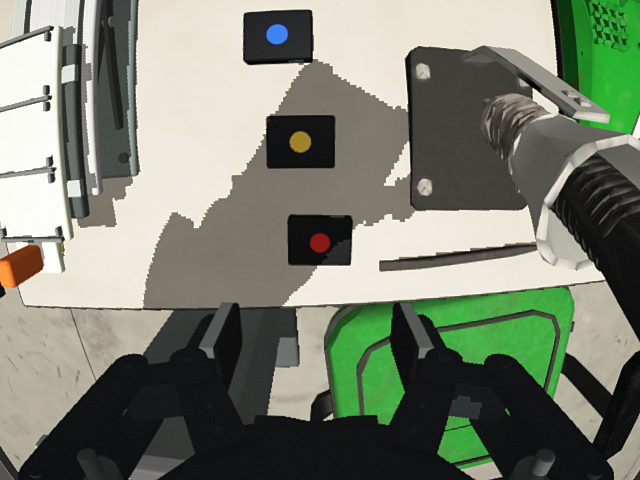

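The wrist view shows red at (319,242), midway between the fingers and agreeing with the earlier measurements. I'll go down, grip and lift.

```bash
python3 -m inch '[[[-0.1,0.2,4,0],[-0.1,0.2,7,0],[-0.1,0.2,9,0],[-0.1,0.2,10.5,0],[-0.1,0.2,11.3,0],[-0.1,0.2,11.9,0],[-0.1,0.2,11.9,0],[-0.1,0.2,11.9,0]]]' && python3 -m inch '[[[0,0,0,0],[0,0,0,0],[0,0,0,0],[0,0,0,0],[0,0,0,0],[0,0,0,0]]]' 3.5 && python3 -m inch '[[[0,0,-1,0],[0,0,-2,0],[0,0,-5,0],[0,0,-9,0],[0,0,-13,0],[0,0,-15,0],[0,0,-15,0],[0,0,-15,0]]]'
python3 - <<'E'
from h import *
go(578.7,-85.6,150,-3.5)
E
```

```text
clock: 3.63
eef_pos: [439.9, -264.6, 3.5]
tool_rot: [3.141, -0.002, -0.049]
force: [-0.2, 0.3, 1.2]
width: 63.9
gripper_force: 0.0
clock: 4.13
eef_pos: [439.8, -264.5, 3.9]
tool_rot: [3.141, -0.002, -0.049]
force: [-1.2, 0.4, 8.3]
width: 43.9
gripper_force: 60.4
clock: 4.8
eef_pos: [439.8, -264.5, 154.4]
tool_rot: [3.14, -0.004, -0.049]
force: [0.1, -0.2, -1.9]
width: 43.7
gripper_force: 61.7
rows [ 12.99 -18.55   0.46] turn 0.7 yawnow -2.8
```

```bash
python3 -m inch '[[[6,-9,0,0.7],[13.1,-18.5,0.4,0.7],[13.1,-18.5,0.4,0.7],[13.1,-18.5,0.4,0.7],[13.1,-18.5,0.4,0.7],[13.1,-18.5,0.4,0.7],[13.1,-18.5,0.4,0.7],[13.1,-18.5,0.4,0.7]]]'
python3 - <<'E'
from h import *
import pickle
p=camera_params("wrist");im=get_image("wrist");cv2.imwrite("pics/w4.png",im);pickle.dump(p,open("w4.pkl","wb"))
for n in(578.7,-85.6),(535.8,-82.9),(493.4,-80.5): print(np.round(proj("wrist",(*n,77),p),1))
for c in("red",):
    for ce,st in blobs(im,c,60): print(c,ce,st,onz("wrist",*ce,160,p).round(1))
E
```

```text
clock: 5.47
eef_pos: [578.1, -84.1, 146.5]
tool_rot: [-3.141, 0.003, -0.058]
force: [-1.0, -0.3, -0.7]
width: 43.9
gripper_force: 64.1
[318.7 259.8]
[318.2 321.6]
[318.1 373.1]
red [524.6, 106.3] [493, 58, 63, 95, 4069] [ 665.4 -168.1  160. ]
red [315.6, 329.4] [299, 315, 34, 29, 774] [579.3 -83.8 160. ]
```

View pics/w4.png

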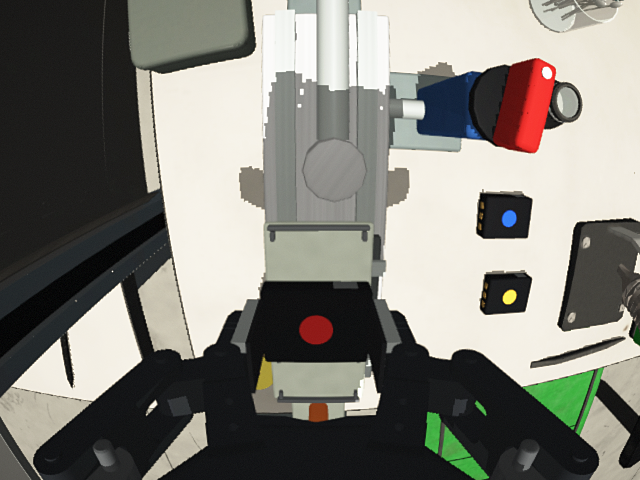

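The pack is held squarely, with its sticker at (316,329). Nest 3's far rib is visible at (269,231)–(369,234), the barrel top at (335,170), and the red knob bar around (525,106).

Run:
```python
from h import *
import pickle
p=pickle.load(open("w4.pkl","rb"));f=lambda u,v,z:onz("wrist",u,v,z,p).round(1)
print("far rib",f(267,228,82),f(371,228,82),"stubs",f(271,238,82),f(368,240,82))
print("sticker",f(315.6,329.4,154.6)); print(sensors.read_state()["eef_pos"])
print("barrel",f(335,170,150),f(335,170,165), "rad px 32 ->",f(303,170,155),f(367,170,155))
b=cv2.inRange(cv2.cvtColor(cv2.imread("pics/w4.png"),cv2.COLOR_BGR2HSV),(0,150,225),(8,255,255))
pts=np.argwhere(b[40:170,480:570]>0)[:,::-1]+[480,40]
print(cv2.minAreaRect(np.array([f(*q,152)[:2] for q in pts],np.float32)),len(pts))
```

```text
far rib [601.8 -56.8  82. ] [ 598.4 -117.1   82. ] stubs [595.7 -58.6  82. ] [ 591.2 -115.2   82. ]
sticker [576.1 -83.6 154.6]
[577.33578145 -85.97290388 146.82643966]
barrel [640.7 -94.6 150. ] [642.3 -93.9 165. ] rad px 32 -> [641.9 -82.8 155. ] [ 640.7 -106.   155. ]
((667.0731201171875, -179.64340209960938), (10.94485855102539, 39.19450759887695), 73.14159393310547) 1773
```

```bash
python3 -m inch '[[[0.25,0.2,0,0],[0.25,0.2,2,0],[0.25,0.2,4,0],[0.25,0.2,5,0],[0.25,0.2,5.5,0],[0.25,0.2,5.5,0],[0.25,0.2,5.5,0],[0.25,0.2,5.5,0]]]'
python3 - <<'E'
from h import *
import pickle
p=camera_params("wrist");im=get_image("wrist");cv2.imwrite("pics/w5.png",im);pickle.dump(p,open("w5.pkl","wb"))
f=lambda u,v,z:onz("wrist",u,v,z,p).round(1)
for ce,st in blobs(im,"red",60): print(ce,f(*ce,102))
E
```

```text
clock: 6.18
eef_pos: [581.9, -88.3, 94.2]
tool_rot: [3.141, -0.002, -0.062]
force: [0.3, 0.0, -0.4]
width: 43.6
gripper_force: 64.1
[590.6, 113.2] [ 669.5 -213.3  102. ]
[315.7, 329.4] [579.8 -87.8 102. ]
```

View pics/w5.png

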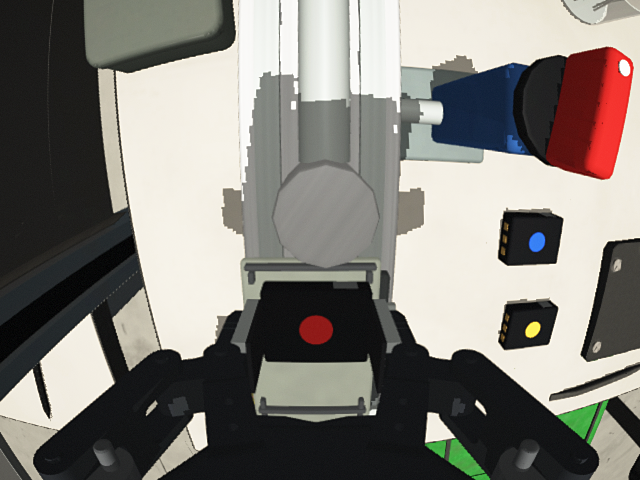

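Held pack: sticker (316,329), front edge at row 283. Nest far rib at row 265, spanning 244–377.

Run:
```python
from h import *
import pickle
p=pickle.load(open("w5.pkl","rb"));f=lambda u,v,z:onz("wrist",u,v,z,p).round(1)
print("far rib",f(246,266,82),f(374,266,82),"near rib",f(260,408,82),f(365,406,82), "stubs",f(249,274,82),f(370,274,82),"stub near",f(263,404,82),f(362,402,82))
print("front edge pack bottom?", f(262,284,102),f(371,284,102))
```

```text
far rib [602.5 -57.7  82. ] [ 599.  -115.3   82. ] near rib [517.7 -53.1  82. ] [ 515.9 -111.2   82. ] stubs [598.6 -58.6  82. ] [ 595.2 -113.5   82. ] stub near [520.8 -55.2  82. ] [ 519.1 -109.5   82. ]
front edge pack bottom? [601.8 -67.7 102. ] [ 599.1 -111.2  102. ]
```

```bash
python3 -m inch '[[[0,-0.15,0,0],[0,-0.15,0.4,0],[0,-0.15,0.8,0],[0,-0.15,1.1,0],[0,-0.15,1.3,0],[0,-0.15,1.3,0],[0,-0.15,1.3,0],[0,-0.15,1.3,0]]]'
```

```text
clock: 6.9
eef_pos: [582.2, -86.2, 81.0]
tool_rot: [-3.141, -0.002, -0.061]
force: [-0.6, 1.3, 5.9]
width: 43.9
gripper_force: 64.9
```

```bash
python3 -m inch '[[[0,0,0,0],[0,0,0,0],[0,0,0,0],[0,0,0,0]]]' 6.4 && python3 -m inch '[[[0,0,-1,0],[0,0,-3,0],[0,0,-6,0],[0,0,-9,0],[0,0,-9,0],[0,0,-9,0]]]'
python3 - <<'E'
from h import *
import pickle
p=camera_params("wrist");im=get_image("wrist");cv2.imwrite("pics/w6.png",im);pickle.dump(p,open("w6.pkl","wb"))
print([round(float(proj("wrist",(580,-86,89),p)[i]),1) for i in(0,1)])
for c,z in(("red",89),("yellow",14.5),("blue",17)):
    for ce,st in blobs(im,c,60): print(c,ce,st,onz("wrist",*ce,z,p).round(1))
go(509,-254.7,120,-2.8)
E
```

```text
clock: 7.23
eef_pos: [581.2, -86.4, 80.0]
tool_rot: [3.142, 0.0, -0.061]
force: [0.6, 0.1, -0.4]
width: 64.1
gripper_force: 0.0
clock: 7.73
eef_pos: [582.8, -86.6, 172.8]
tool_rot: [3.141, -0.005, -0.061]
force: [0.2, -0.5, -1.2]
width: 63.8
gripper_force: 0.0
[315.5, 258.4]
red [493.6, 116.3] [469, 74, 49, 84, 3018] [ 669.1 -207.    89. ]
red [315.3, 258.5] [305, 249, 22, 21, 359] [580.  -85.9  89. ]
yellow [494.4, 290.7] [488, 284, 13, 14, 135] [ 509.  -255.2   14.5]
yellow [255.8, 359.4] [236, 340, 38, 39, 1108] [451.8 -19.3  14.5]
blue [447.8, 91.7] [443, 86, 13, 19, 100] [ 691.5 -201.6   17. ]
blue [448.1, 138.1] [443, 125, 14, 21, 126] [ 652.4 -200.4   17. ]
blue [492.0, 217.2] [485, 210, 15, 16, 193] [ 583.  -243.9   17. ]
rows [-6.22 17.25  5.11] turn -0.7 yawnow -3.5
```

View pics/w6.png

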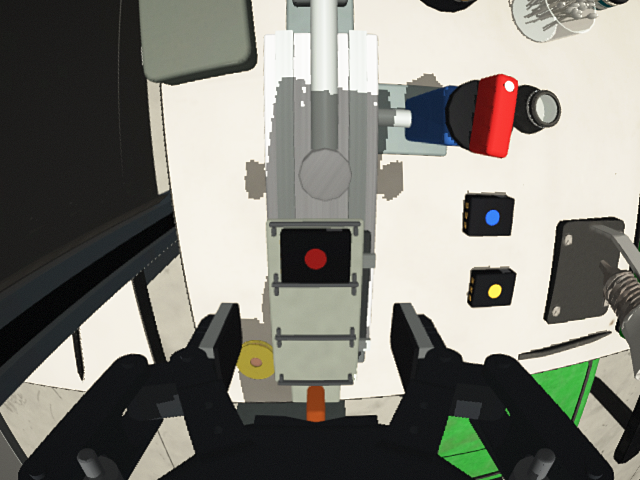

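Red sits flat in nest 3, with its sticker at (315,258), i.e. (580,-86). Yellow and blue haven't moved. Next I'll fetch yellow.

```bash
python3 -m inch '[[[-6.3,17.2,-1,-0.7],[-6.3,17.2,-1,-0.7],[-6.3,17.2,-1,-0.7],[-6.3,17.2,-1,-0.7],[-6.3,17.2,5,-0.7],[-6.3,17.2,5,-0.7],[-6.3,17.2,5,-0.7],[-6.3,17.2,5,-0.7]]]'
python3 - <<'E'
from h import *
p=camera_params("wrist");im=get_image("wrist")
for ce,st in blobs(im,"yellow",60)+blobs(im,"red",60): print(ce,st,onz("wrist",*ce,14.5,p).round(1))
go(509,-254.7,3,-2.8)
E
```

```text
clock: 8.45
eef_pos: [506.6, -253.5, 118.8]
tool_rot: [-3.14, 0.004, -0.05]
force: [-0.5, 0.6, -0.1]
width: 63.9
gripper_force: 0.0
[318.4, 240.1] [309, 231, 20, 19, 315] [ 509.1 -255.    14.5]
[109.7, 1.2] [95, 0, 29, 5, 91] [ 700.6 -111.3   14.5]
[23.5, 176.5] [16, 165, 16, 24, 315] [578.  -10.7  14.5]
rows [ 0.1   0.15 11.7 ] turn 0.0 yawnow -2.8
```

```bash
python3 -m inch '[[[0.1,0.1,4,0],[0.1,0.1,7,0],[0.1,0.1,9,0],[0.1,0.1,10.5,0],[0.1,0.1,11.2,0],[0.1,0.1,11.6,0],[0.1,0.1,11.6,0],[0.1,0.1,11.6,0]]]' && python3 -m inch '[[[0,0,0,0],[0,0,0,0],[0,0,0,0],[0,0,0,0],[0,0,0,0],[0,0,0,0]]]' 3.5 && python3 -m inch '[[[0,0,-1,0],[0,0,-2,0],[0,0,-5,0],[0,0,-9,0],[0,0,-13,0],[0,0,-15,0],[0,0,-15,0],[0,0,-15,0]]]'
python3 - <<'E'
from h import *
p=camera_params("wrist");im=get_image("wrist")
z=sensors.read_state()["eef_pos"][2]
for ce,st in blobs(im,"yellow",60)[:3]: print(ce,st,onz("wrist",*ce,z-3.5+14.5,p).round(1))
go(538,-83.4,150,-3.5)
E
```

```text
clock: 9.17
eef_pos: [510.1, -255.2, 5.5]
tool_rot: [3.141, -0.002, -0.048]
force: [0.4, 0.5, -0.1]
width: 64.0
gripper_force: 0.0
clock: 9.67
eef_pos: [509.9, -255.6, 6.0]
tool_rot: [3.141, -0.002, -0.049]
force: [-0.7, 0.7, 6.5]
width: 43.9
gripper_force: 60.9
clock: 10.33
eef_pos: [509.8, -255.7, 156.7]
tool_rot: [3.14, -0.004, -0.049]
force: [0.0, 0.6, -1.5]
width: 43.8
gripper_force: 61.5
[315.6, 327.4] [299, 313, 34, 30, 788] [ 509.6 -255.3  166.1]
rows [  2.07 -17.3    0.51] turn 0.7 yawnow -2.8
```

```bash
python3 -m inch '[[[1,-9,0,0.7],[2.05,-17.3,2,0.7],[2.05,-17.3,4,0.7],[2.05,-17.3,5,0.7],[2.05,-17.3,6,0.7],[2.05,-17.3,6,0.7],[2.05,-17.3,6,0.7],[2.05,-17.3,6,0.7]]]'
python3 - <<'E'
from h import *
p=camera_params("wrist");im=get_image("wrist")
s=sensors.read_state();z=s["eef_pos"][2];print(s["eef_pos"],s["width"])
for ce,st in blobs(im,"yellow",60)[:3]: print(ce,st,onz("wrist",*ce,z-5.7+14.5,p).round(1))
for ce,st in blobs(im,"red",60)[:3]: print(ce,st,onz("wrist",*ce,89,p).round(1))
go(537.5,-83.4,82.7,-3.5)
E
```

```text
clock: 11.05
eef_pos: [537.2, -85.0, 93.8]
tool_rot: [3.14, 0.001, -0.063]
force: [-0.9, -0.2, -0.1]
width: 43.8
gripper_force: 61.5
[537.6684248  -85.57080095  94.41355509] 43.87332250780543
[315.6, 327.5] [299, 313, 34, 30, 799] [537.  -84.6 103.2]
[587.0, 21.2] [553, 0, 69, 48, 2821] [ 671.9 -223.    89. ]
[312.0, 217.3] [295, 201, 35, 34, 926] [580.  -85.8  89. ]
rows [-0.03 -0.22  1.17] turn -0.2 yawnow -3.7
```

```bash
python3 -m inch '[[[0,-0.13,0,0],[0,-0.13,0.4,0],[0,-0.13,0.8,0],[0,-0.13,1.0,0],[0,-0.13,1.15,0],[0,-0.13,1.2,0],[0,-0.13,1.2,0],[0,-0.13,1.2,0]]]'
```

```text
clock: 11.77
eef_pos: [538.4, -82.6, 83.0]
tool_rot: [3.141, -0.001, -0.062]
force: [-0.5, -0.9, 5.0]
width: 43.8
gripper_force: 62.1
```

```bash
python3 -m inch '[[[0,0,0,0],[0,0,0,0],[0,0,0,0],[0,0,0,0]]]' 6.4 && python3 -m inch '[[[0,0,-1,0],[0,0,-3,0],[0,0,-6,0],[0,0,-9,0],[0,0,-9,0],[0,0,-9,0]]]'
python3 - <<'E'
from h import *
p=camera_params("wrist");im=get_image("wrist")
for c,z in(("red",89),("yellow",91.5),("blue",17)):
    for ce,st in blobs(im,c,60): print(c,ce,st,onz("wrist",*ce,z,p).round(1))
go(583,-243.8,120,-2.7)
E
```

```text
clock: 12.1
eef_pos: [537.9, -82.1, 82.2]
tool_rot: [-3.141, 0.0, -0.061]
force: [0.2, 0.5, 0.1]
width: 63.6
gripper_force: 0.0
clock: 12.6
eef_pos: [539.3, -82.3, 174.6]
tool_rot: [3.141, -0.005, -0.061]
force: [-0.1, 0.1, -1.0]
width: 63.7
gripper_force: 0.0
red [494.1, 38.5] [473, 0, 43, 77, 2709] [ 679.1 -207.4   89. ]
red [317.8, 189.8] [307, 179, 23, 23, 407] [580.8 -85.9  89. ]
yellow [316.3, 257.2] [306, 247, 22, 21, 368] [537.6 -82.3  91.5]
yellow [256.4, 321.0] [239, 300, 36, 43, 1182] [492.9 -37.7  91.5]
blue [451.9, 65.3] [446, 52, 16, 22, 172] [ 671.2 -203.    17. ]
blue [497.3, 168.2] [490, 160, 15, 17, 202] [ 583.2 -244.    17. ]
rows [ 5.45 15.87  5.33] turn -0.8 yawnow -3.5
```

```bash
python3 -m inch '[[[5.4,15.9,-1,-0.8],[5.4,15.9,-1,-0.8],[5.4,15.9,-1,-0.8],[5.4,15.9,-1,-0.8],[5.4,15.9,5,-0.8],[5.4,15.9,5,-0.8],[5.4,15.9,5,-0.8],[5.4,15.9,5,-0.8]]]'
python3 - <<'E'
from h import *
p=camera_params("wrist");im=get_image("wrist")
for ce,st in blobs(im,"blue",60): print(ce,st,onz("wrist",*ce,17,p).round(1))
go(583,-243.8,4,-2.7)
E
```

```text
clock: 13.32
eef_pos: [580.6, -243.3, 120.3]
tool_rot: [-3.14, 0.004, -0.047]
force: [0.5, 1.1, 0.9]
width: 64.2
gripper_force: 0.0
[197.9, 88.6] [188, 81, 17, 22, 159] [ 693.2 -169.3   17. ]
[198.7, 152.5] [186, 134, 20, 29, 225] [ 649.4 -166.6   17. ]
[317.0, 240.7] [307, 231, 21, 20, 314] [ 583.  -243.8   17. ]
rows [ 0.11  0.03 11.8 ] turn 0.0 yawnow -2.7
```

```bash
python3 -m inch '[[[0.1,0.05,4,0],[0.1,0.05,7,0],[0.1,0.05,9,0],[0.1,0.05,10.5,0],[0.1,0.05,11.2,0],[0.1,0.05,11.6,0],[0.1,0.05,11.6,0],[0.1,0.05,11.6,0]]]' && python3 -m inch '[[[0,0,0,0],[0,0,0,0],[0,0,0,0],[0,0,0,0],[0,0,0,0],[0,0,0,0]]]' 3.5 && python3 -m inch '[[[0,0,-1,0],[0,0,-2,0],[0,0,-5,0],[0,0,-9,0],[0,0,-13,0],[0,0,-15,0],[0,0,-15,0],[0,0,-15,0]]]'
python3 - <<'E'
from h import *
p=camera_params("wrist");im=get_image("wrist")
z=sensors.read_state()["eef_pos"][2]
for ce,st in blobs(im,"blue",60)[:3]: print(ce,st,onz("wrist",*ce,z-6+17,p).round(1))
go(495.3,-80.2,150,-3.5)
E
```

```text
clock: 14.03
eef_pos: [584.2, -244.9, 7.8]
tool_rot: [3.141, -0.002, -0.047]
force: [0.6, 1.0, 0.1]
width: 63.9
gripper_force: 0.0
clock: 14.53
eef_pos: [584.3, -245.1, 8.2]
tool_rot: [3.141, -0.003, -0.047]
force: [-0.1, -0.4, 5.3]
width: 44.0
gripper_force: 61.2
clock: 15.2
eef_pos: [584.1, -245.1, 158.9]
tool_rot: [3.14, -0.004, -0.047]
force: [0.8, 0.7, -0.2]
width: 44.0
gripper_force: 61.4
[217.7, 102.4] [210, 97, 14, 17, 102] [ 674.9 -213.6  168.1]
[218.4, 155.6] [210, 145, 14, 18, 128] [ 655.3 -212.5  168.1]
[315.6, 328.9] [299, 315, 34, 29, 781] [ 583.  -244.7  168.1]
rows [ -9.53 -16.     0.7 ] turn 0.8 yawnow -2.7
```

```bash
python3 -m inch '[[[-5,-8,0,0.8],[-9.5,-16.0,0,0.8],[-9.5,-16,0,0.8],[-9.5,-16,2,0.8],[-9.5,-16,4,0.8],[-9.5,-16,6,0.8],[-9.5,-16,6,0.8],[-9.5,-16,6,0.8]]]'
python3 - <<'E'
from h import *
p=camera_params("wrist");im=get_image("wrist")
s=sensors.read_state();z=s["eef_pos"][2];print(s["eef_pos"],s["width"])
for c,z in(("red",89),("yellow",91.5),("blue",z-8.2+17)):
    for ce,st in blobs(im,c,60): print(c,ce,st,onz("wrist",*ce,z,p).round(1))
go(495.5,-80,85.2,-3.5)
E
```

```text
clock: 15.92
eef_pos: [494.5, -80.5, 95.1]
tool_rot: [3.141, 0.004, -0.061]
force: [0.1, -1.0, -0.4]
width: 43.8
gripper_force: 61.4
[495.77585591 -81.27586218  96.02703422] 43.84572470933767
red [316.6, 109.0] [299, 92, 36, 35, 1001] [580.9 -85.8  89. ]
yellow [314.1, 217.3] [297, 200, 35, 35, 946] [537.6 -82.2  91.5]
yellow [222.6, 310.0] [204, 291, 45, 50, 1135] [497.6 -38.1  91.5]
blue [315.7, 328.9] [299, 315, 34, 29, 783] [493.8 -80.1 104.8]
rows [-0.03 -0.13  1.08] turn -0.1 yawnow -3.6
```

```bash
python3 -m inch '[[[0.03,-0.05,0,0],[0.03,-0.05,0.4,0],[0.03,-0.05,0.7,0],[0.03,-0.05,0.9,0],[0.03,-0.05,1.0,0],[0.03,-0.05,1.1,0],[0.03,-0.05,1.1,0],[0.03,-0.05,1.1,0]]]'
```

```text
clock: 16.63
eef_pos: [496.2, -79.9, 85.4]
tool_rot: [-3.142, -0.0, -0.061]
force: [-0.6, 0.1, -1.3]
width: 43.7
gripper_force: 61.4
```

```bash
python3 -m inch '[[[0,0,0.05,0],[0,0,0.1,0],[0,0,0.1,0],[0,0,0.1,0],[0,0,0.1,0],[0,0,0.1,0]]]' 6.4 && python3 -m inch '[[[0,0,-1,0],[0,0,-3,0],[0,0,-6,0],[0,0,-9,0],[0,0,-9,0],[0,0,-9,0]]]'
python3 - <<'E'
from h import *
import pickle
p=camera_params("wrist");im=get_image("wrist");cv2.imwrite("pics/w7.png",im);pickle.dump(p,open("w7.pkl","wb"))
for c,z in(("red",89),("yellow",91.5),("blue",94),("orange",111)):
    for ce,st in blobs(im,c,60): print(c,ce,st,onz("wrist",*ce,z,p).round(1))
P=[pickle.load(open(f"w{i}.pkl","rb")) for i in(4,5,6)]
def tri2(o):
    A=np.zeros((3,3));b=np.zeros(3)
    for q,(u,v) in o:
        c,d=ray("wrist",u,v,q);d/=np.linalg.norm(d);M=np.eye(3)-np.outer(d,d);A+=M;b+=M@c
    return np.linalg.solve(A,b).round(1)
C=[(335,170),(326,214),(325,175)]
for i,n in enumerate((4,5,6)):
    g=cv2.medianBlur(cv2.imread(f"pics/w{n}.png",0),5);u,v=C[i];r=[32,53,27][i]
    k=g[v-80:v+80,u-80:u+80]
    c=cv2.HoughCircles(k,cv2.HOUGH_GRADIENT,1,20,param1=80,param2=15,minRadius=r-5,maxRadius=r+5)
    if c is not None:
        print(n,(c[0,:3]+[u-80,v-80,0]).round(1).tolist());
print(tri2(list(zip(P,C))))
# knob: white dot / bar centroid in w5,w6
K=[]
for i,n in enumerate((4,5,6)):
    b=blobs(cv2.imread(f"pics/w{n}.png"),"red",1500);print(n,b)
E
```

```text
clock: 17.13
eef_pos: [496.2, -79.9, 84.4]
tool_rot: [-3.142, -0.0, -0.061]
force: [0.5, -0.8, -0.3]
width: 64.1
gripper_force: 0.0
clock: 17.63
eef_pos: [497.5, -80.1, 176.6]
tool_rot: [3.141, -0.005, -0.061]
force: [-0.4, 0.5, -0.5]
width: 64.1
gripper_force: 0.0
red [482.3, 2.2] [469, 0, 29, 7, 134] [ 663.5 -200.2   89. ]
red [317.2, 122.1] [306, 111, 24, 23, 425] [580.9 -85.8  89. ]
red [18.3, 198.6] [13, 188, 12, 23, 161] [556.1 155.8  89. ]
yellow [315.8, 192.1] [305, 181, 23, 23, 413] [537.6 -82.3  91.5]
yellow [251.7, 280.8] [229, 258, 46, 47, 1515] [480.8 -35.6  91.5]
blue [450.2, 3.5] [443, 0, 18, 9, 105] [ 657.9 -174.4   94. ]
blue [315.6, 258.8] [305, 249, 22, 21, 357] [494.8 -79.5  94. ]
orange [317.4, 308.1] [307, 287, 22, 42, 860] [467.9 -79.  111. ]
4 [[331.5, 168.5, 30.8]]
5 [[325.5, 216.5, 50.7]]
6 [[324.5, 175.5, 25.7]]
[641.8 -93.9 160.3]
4 [([524.6, 106.3], [493, 58, 63, 95, 4069])]
5 [([590.6, 113.2], [546, 47, 88, 133, 8248])]
6 [([493.6, 116.3], [469, 74, 49, 84, 3018])]
```

View pics/w7.png

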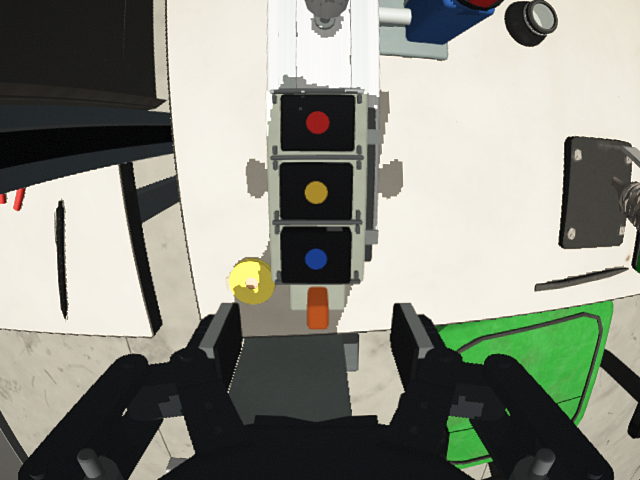

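All three packs are flat in their nests: red (318,122), yellow (316,192), blue (316,259). The tab is at (318,308), its top at rows ~318–329. The gauge foot is just visible at (327,22).

Run:
```python
from h import *
import pickle
P=[pickle.load(open(f"w{i}.pkl","rb")) for i in(4,5,6,7)]
def tri2(o):
    A=np.zeros((3,3));b=np.zeros(3)
    for q,(u,v) in o:
        c,d=ray("wrist",u,v,q);d/=np.linalg.norm(d);M=np.eye(3)-np.outer(d,d);A+=M;b+=M@c
    x=np.linalg.solve(A,b);return x.round(1),[np.round(np.array(proj("wrist",x,q))-uv,1).tolist() for q,uv in o]
print("barrel",tri2(list(zip(P,[(331.5,168.5),(325.5,216.5),(324.5,175.5)]))))
# white dot on knob end / bar
D=[]
for i,n in enumerate((4,5,6)):
    im=cv2.imread(f"pics/w{n}.png");h=cv2.cvtColor(im,cv2.COLOR_BGR2HSV)
    (c,st),=blobs(im,"red",1500);x,y,w,hh,_=st
    m=cv2.inRange(h,(0,0,200),(180,90,255));k=np.zeros_like(m);k[y:y+30,x+w//2:x+w-3]=m[y:y+30,x+w//2:x+w-3]
    nn,l,s,ce=cv2.connectedComponentsWithStats(k);print(n,[(ce[j].round(1).tolist(),int(s[j,4])) for j in range(1,nn) if s[j,4]>8])
    b=cv2.inRange(h,(0,150,215),(8,255,255));b2=np.zeros_like(b);b2[y:y+hh,x:x+w]=b[y:y+hh,x:x+w];t=np.argwhere(b2>0)
    print("   top face px",t.mean(0)[::-1].round(1),len(t));D.append(tuple(t.mean(0)[::-1]))
print("knobtop",tri2(list(zip(P,D))))
p=P[3];f=lambda u,v,z:onz("wrist",u,v,z,p).round(1)
print("tab near top edge",f(317,329,111),"tab far top?",f(317,314,111)," far base",f(317,287,77),"foot",f(327,20,99))
im=cv2.imread("pics/w7.png");h=cv2.cvtColor(im,cv2.COLOR_BGR2HSV);print([h[r,317].tolist() for r in range(284,334,3)])
cv2.imwrite("pics/c3.png",np.hstack([cv2.resize(im[0:60,280:370],(400,266),interpolation=cv2.INTER_CUBIC),cv2.resize(cv2.imread("pics/w4.png")[40:170,480:610],(266,266))]))
```

```text
barrel (array([642.4, -93.3, 164.8]), [[1.6, 1.2], [-1.7, -0.2], [-0.5, -0.9]])
4 [([527.1, 58.5], 15), ([547.5, 60.0], 56), ([546.7, 72.4], 95)]
   top face px [536.1 107.9] 1827
5 [([594.2, 47.5], 21), ([624.6, 50.6], 107), ([624.3, 67.5], 135)]
   top face px [611.  117.6] 2899
6 [([510.4, 74.9], 25), ([508.9, 85.8], 78)]
   top face px [502.3 117.7] 1499
knobtop (array([ 666. , -182.2,  147.1]), [[0.1, 0.1], [-0.1, -1.2], [-0.0, 0.6]])
tab near top edge [452.7 -77.9 111. ] tab far top? [463.7 -78.5 111. ]  far base [467.5 -78.9  77. ] foot [643.  -95.3  99. ]
[[51, 17, 106], [11, 160, 142], [10, 208, 136], [10, 213, 135], [10, 207, 139], [10, 209, 138], [10, 206, 140], [10, 207, 150], [10, 207, 181], [10, 210, 181], [10, 207, 182], [10, 207, 182], [10, 206, 181], [10, 208, 180], [10, 211, 179], [11, 101, 142], [20, 34, 137]]
```

View pics/c3.png

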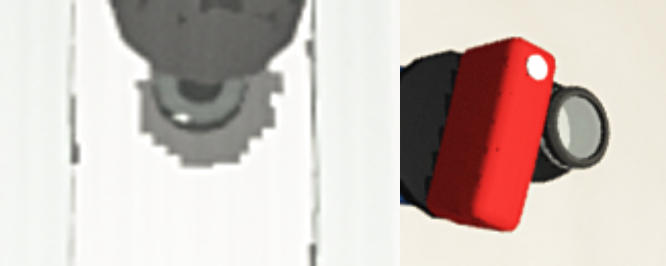

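The left crop shows the foot under the barrel, its front lower edge at about w7 (324.8,28.8). The right crop shows the bar knob with a white dot at its far end.

Run:
```python
from h import *
import pickle
P={i:pickle.load(open(f"w{i}.pkl","rb")) for i in(4,5,6,7)}
print("foot front",onz("wrist",324.8,28.8,99,P[7]),"L/R",onz("wrist",315.4,22,99,P[7]),onz("wrist",334.7,22,99,P[7]))
print("tab far/near",onz("wrist",317,306.5,111,P[7]),onz("wrist",317,328.5,111,P[7]),"LR",onz("wrist",307,320,111,P[7]),onz("wrist",328.5,320,111,P[7]))
for n,c in((4,(546.7,72.4)),(5,(624.3,67.5)),(6,(508.9,85.8))):print("dot",onz("wrist",*c,147,P[n]).round(1))
for n in(4,6):
    im=cv2.imread(f"pics/w{n}.png");h=cv2.cvtColor(im,cv2.COLOR_BGR2HSV);(c,st),=blobs(im,"red",1500);x,y,w,hh,_=st
    for lo in(215,230,240):
        b=cv2.inRange(h,(0,120,lo),(8,255,255));t=np.argwhere(b[y:y+hh,x:x+w]>0)[:,::-1]+[x,y]
        if len(t)>50: print(n,lo,len(t),cv2.minAreaRect(np.array([onz("wrist",*q,147,P[n])[:2] for q in t],np.float32)))
```

```text
foot front [637.35823355 -93.64497444  99.        ] L/R [642.05514428 -88.43215387  99.        ] [641.48457267 -99.71634672  99.        ]
tab far/near [469.06439041 -78.84284102 111.        ] [453.07901643 -77.88888202 111.        ] LR [459.75877441 -71.9012088  111.        ] [458.90745761 -85.58285521 111.        ]
dot [ 682.3 -188.7  147. ]
dot [ 682.5 -189.7  147. ]
dot [ 682.5 -186.8  147. ]
4 215 1842 ((667.47119140625, -182.98158264160156), (11.515069007873535, 40.69028091430664), 73.07508087158203)
4 230 1721 ((667.387939453125, -183.16989135742188), (11.177462577819824, 40.38552474975586), 72.84880065917969)
4 240 1405 ((667.3732299804688, -183.6217041015625), (9.66524887084961, 38.45645523071289), 72.53553009033203)
6 215 1509 ((667.5630493164062, -182.7947235107422), (11.508024215698242, 40.84256362915039), 78.80210876464844)
6 230 1430 ((667.320068359375, -182.95071411132812), (11.297861099243164, 39.94270706176758), 78.44298553466797)
6 240 1194 ((667.3367309570312, -183.30014038085938), (9.927855491638184, 38.72761154174805), 78.01496124267578)
```

Run:
```python
from h import *
go(461,-78.7,99,-3.6)
```

```text
rows [-3.55  0.1   7.62] turn 0.1 yawnow -3.5
```

```bash
python3 -m inch '[[[-3.5,0.1,0,0],[-3.5,0.1,2,0],[-3.5,0.1,4,0],[-3.5,0.1,6,0],[-3.5,0.1,7,0],[-3.5,0.1,7.6,0],[-3.5,0.1,7.6,0],[-3.5,0.1,7.6,0]]]' 5 && python3 -m inch '[[[0,0,0,0],[0,0,0,0],[0,0,0,0],[0,0,0,0],[0,0,0,0],[0,0,0,0]]]' 0.5
python3 - <<'E'
from h import *
p=camera_params("wrist");im=get_image("wrist")
for c,z in(("red",89),("yellow",91.5),("blue",94)):
    for ce,st in blobs(im,c,60): print(c,ce,st,onz("wrist",*ce,z,p).round(1))
E
```

```text
clock: 18.35
eef_pos: [460.7, -78.8, 97.9]
tool_rot: [-3.142, 0.001, -0.061]
force: [0.3, -0.6, 0.5]
width: 50.2
gripper_force: 0.0
clock: 18.85
eef_pos: [461.5, -78.8, 98.8]
tool_rot: [3.142, -0.001, -0.061]
force: [-1.1, -0.3, 4.4]
width: 12.0
gripper_force: 60.0
red [315.8, 31.6] [298, 15, 36, 34, 947] [580.8 -85.8  89. ]
yellow [313.1, 134.7] [296, 118, 36, 35, 988] [537.6 -82.1  91.5]
yellow [228.1, 276.6] [200, 246, 61, 61, 2461] [479.2 -40.5  91.5]
blue [313.1, 239.3] [297, 224, 33, 32, 863] [494.9 -79.5  94. ]
```

```bash
python3 -m inch '[[[0.5,0,0,0],[1.5,0.1,0,0],[2.5,0.2,0,0],[3.5,0.3,0,0],[4.5,0.4,0,0],[5.4,0.44,0,0],[6,0.44,0,0],[6.27,0.44,0,0]]]' && python3 -m inch '[[[0,0,0,0],[0,0,0,0]]]'
python3 - <<'E'
from h import *
p=camera_params("wrist");im=get_image("wrist");cv2.imwrite("pics/w8.png",im)
for c,z in(("red",89),("yellow",91.5),("blue",94)):
    for ce,st in blobs(im,c,60): print(c,ce,st,onz("wrist",*ce,z,p).round(1))
print(proj("wrist",(643.2,-94,99),p))
E
```

```text
clock: 19.57
eef_pos: [524.7, -86.7, 98.8]
tool_rot: [-3.141, -0.001, -0.061]
force: [-1.4, 1.3, 6.6]
width: 12.1
gripper_force: 60.3
clock: 19.73
eef_pos: [525.0, -86.8, 98.8]
tool_rot: [-3.141, -0.003, -0.061]
force: [1.7, 0.9, 5.5]
width: 11.9
gripper_force: 60.1
red [566.9, 6.4] [539, 0, 63, 18, 766] [ 667.5 -216.6   89. ]
red [314.5, 41.1] [299, 27, 35, 22, 208] [640.3 -92.9  89. ]
yellow [313.0, 134.8] [296, 118, 35, 35, 988] [601.1 -90.   91.5]
yellow [232.8, 340.1] [205, 326, 54, 31, 1015] [509.6 -45.5  91.5]
blue [507.0, 6.7] [496, 0, 32, 16, 278] [ 658.6 -177.4   94. ]
blue [555.2, 23.6] [544, 21, 22, 7, 90] [ 654.8 -203.6   94. ]
blue [313.0, 239.2] [297, 224, 33, 32, 864] [558.5 -87.3  94. ]
(np.float64(316.78039763532905), np.float64(27.972529961916877))
```

View pics/w8.png

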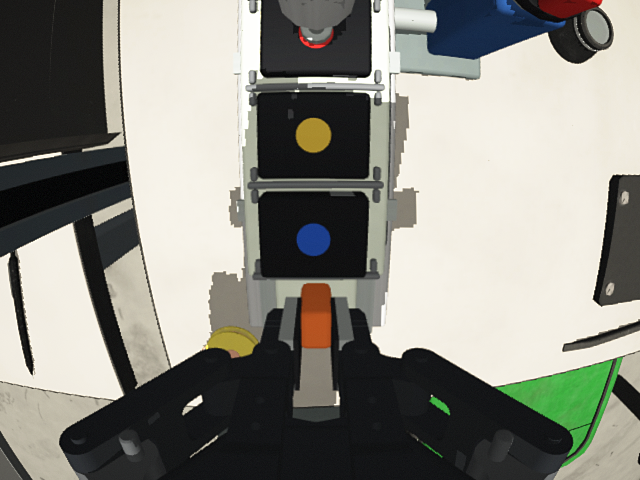

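In w8, red lies under the foot: its sticker shows as an annulus around (314,38) and the foot tip is at (316,38). Yellow is at (313,135), blue at (313,239). I'll check the foot edge numerically, then plan the knob approach.

Run:
```python
from h import *
p=camera_params("wrist");im=cv2.imread("pics/w8.png")
print("red centre would be px",proj("wrist",(644.3,-93.7,89),p),"near rim sticker",proj("wrist",(637.3,-93.7,89),p))
print("foot near rim px",proj("wrist",(637.2,-94,99),p), "L/R",proj("wrist",(643.2,-88,99),p),proj("wrist",(643.2,-100,99),p))
h=cv2.cvtColor(im,cv2.COLOR_BGR2HSV)
print([(r,h[r,316].tolist()) for r in range(20,52,2)])
print([(c,h[34,c].tolist()) for c in range(292,342,3)])
```

```text
red centre would be px (np.float64(315.7817758931071), np.float64(31.651309378077087)) near rim sticker (np.float64(316.83617888309755), np.float64(47.60573651603306))
foot near rim px (np.float64(317.72828974393764), np.float64(42.13073249822102)) L/R (np.float64(300.9089953819355), np.float64(28.574925513286132)) (np.float64(332.5991060080633), np.float64(26.86196687934708))
[(20, [30, 7, 106]), (22, [0, 2, 104]), (24, [23, 10, 105]), (26, [30, 10, 105]), (28, [12, 12, 108]), (30, [40, 9, 83]), (32, [45, 13, 76]), (34, [50, 12, 123]), (36, [45, 8, 133]), (38, [60, 8, 134]), (40, [55, 12, 131]), (42, [73, 25, 90]), (44, [1, 173, 152]), (46, [1, 191, 255]), (48, [0, 168, 126]), (50, [105, 31, 49])]
[(292, [135, 11, 45]), (295, [135, 11, 48]), (298, [2, 127, 52]), (301, [0, 188, 137]), (304, [60, 12, 128]), (307, [50, 11, 135]), (310, [60, 7, 137]), (313, [55, 11, 142]), (316, [50, 12, 123]), (319, [55, 11, 138]), (322, [48, 9, 137]), (325, [50, 11, 138]), (328, [51, 14, 128]), (331, [1, 174, 135]), (334, [98, 46, 22]), (337, [100, 32, 24]), (340, [0, 0, 19])]
```

Foot and sticker rims agree within about 1 mm. I'll release the tab, rise, and turn the tool round by half a turn, so that joint 7 keeps its range while the knob is turned.

```bash
python3 -m inch '[[[0,0,0,0],[0,0,0,0],[0,0,0,0],[0,0,-2,0],[0,0,-5,0],[0,0,-9,0],[0,0,-12,0],[0,0,-12,0]]]' 5 && python3 -m inch '[[[0,0,0,-7],[0,0,0,-14],[0,0,0,-21],[0,0,0,-28],[0,0,0,-35],[0,0,0,-42],[0,0,0,-49],[0,0,0,-56]]]' && python3 -m inch '[[[0,0,0,-7],[0,0,0,-14],[0,0,0,-21],[0,0,0,-28],[0,0,0,-35],[0,0,0,-42],[0,0,0,-49],[0,0,0,-56]]]' && python3 -m inch '[[[0,0,0,-7],[0,0,0,-14],[0,0,0,-21],[0,0,0,-28],[0,0,0,-35],[0,0,0,-42],[0,0,0,-49],[0,0,0,-56]]]'
python3 - <<'E'
from h import *
s=sensors.read_state();print(s["qpos"].round(2))
go(667,-183,200,165)
E
```

```text
clock: 20.45
eef_pos: [526.7, -87.9, 223.8]
tool_rot: [3.141, -0.01, -0.062]
force: [1.3, 0.3, -0.3]
width: 50.0
gripper_force: 0.0
clock: 21.12
eef_pos: [522.6, -87.1, 217.6]
tool_rot: [-3.14, 0.001, 0.922]
force: [1.0, -0.1, 0.1]
width: 50.0
gripper_force: 0.0
clock: 21.78
eef_pos: [522.6, -87.1, 217.6]
tool_rot: [-3.14, -0.001, 1.899]
force: [-0.2, 0.2, 0.1]
width: 49.9
gripper_force: 0.0
clock: 22.45
eef_pos: [522.6, -87.2, 217.6]
tool_rot: [-3.141, -0.002, 2.877]
force: [0.3, -0.4, 0.4]
width: 50.1
gripper_force: 0.0
[ 0.55  0.55 -0.66  1.85  0.42  0.89  1.  ]
rows [-16.44  -5.47   1.73] turn -0.2 yawnow 164.8
```

```bash
python3 -m inch '[[[-16.4,-5.5,1,0],[-16.4,-5.5,1,0],[-16.4,-5.5,1,0],[-16.4,-5.5,1,0],[-16.4,-5.5,1,0],[-16.4,-5.5,1,0],[-16.4,-5.5,1,0],[-16.4,-5.5,1,0]]]' 5
python3 - <<'E'
from h import *
p=camera_params("wrist");im=get_image("wrist");cv2.imwrite("pics/w9.png",im);print(ray("wrist",320,240,p)[0])
h=cv2.cvtColor(im,cv2.COLOR_BGR2HSV)
for (c,st) in blobs(im,"red",300):
    x,y,w,hh,_=st;print(c,st,onz("wrist",*c,147,p))
    v=h[...,2][y:y+hh,x:x+w];print("V hist",np.percentile(v[(h[y:y+hh,x:x+w,1]>120)],[10,30,50,70,90]))
    for lo in(150,200,230):
        b=cv2.inRange(h,(0,120,lo),(8,255,255));t=np.argwhere(b[y:y+hh,x:x+w]>0)[:,::-1]+[x,y]
        if len(t)>50: print(lo,len(t),cv2.minAreaRect(np.array([onz("wrist",*q,147,p)[:2] for q in t],np.float32)))
go(667,-183,130,165)
print(sensors.read_state()["qpos"].round(2))
E
```

```text
clock: 23.12
eef_pos: [665.4, -182.4, 207.9]
tool_rot: [3.141, -0.002, 2.873]
force: [0.4, 0.5, 0.2]
width: 50.0
gripper_force: 0.0
[ 591.16822767 -161.51658668  351.00885804]
[315.6, 261.7] [303, 226, 27, 75, 1522] [ 663.2822194  -181.38380531  147.        ]
V hist [104. 130. 140. 143. 145.]
rows [-0.16 -0.02  7.84] turn -0.4 yawnow 164.6
[ 0.55  0.78 -0.62  1.4   0.47  1.11  1.16]
```

Run:
```python
from h import *
p=camera_params("wrist");im=cv2.imread("pics/w9.png")
h=cv2.cvtColor(im,cv2.COLOR_BGR2HSV)
for lo in(80,125,136):
    b=cv2.inRange(h,(0,120,lo),(8,255,255));t=np.argwhere(b[220:305,298:335]>0)[:,::-1]+[298,220]
    print(lo,len(t),t.min(0),t.max(0),cv2.minAreaRect(np.array([onz("wrist",*q,147,p)[:2] for q in t],np.float32)))
for r in range(226,302,12): print(r,[int(h[r,c,2]) if h[r,c,1]>120 else 0 for c in range(300,334,2)])
```

```text
80 1513 [303 226] [328 300] ((665.1517944335938, -181.831298828125), (12.7962064743042, 46.98674392700195), 79.94366455078125)
125 1180 [304 235] [327 300] ((667.910400390625, -182.3433074951172), (11.575451850891113, 41.14070129394531), 80.06822967529297)
136 957 [304 236] [326 298] ((667.7477416992188, -182.14959716796875), (10.572796821594238, 39.66979217529297), 80.36377716064453)
226 [69, 31, 0, 48, 88, 93, 96, 96, 101, 103, 99, 85, 0, 0, 0, 57, 95]
238 [0, 54, 133, 140, 142, 142, 141, 141, 140, 143, 140, 134, 97, 0, 0, 0, 0]
250 [0, 0, 118, 135, 143, 144, 144, 144, 144, 143, 144, 140, 130, 52, 0, 0, 0]
262 [0, 0, 45, 130, 137, 145, 143, 143, 144, 144, 144, 142, 135, 96, 0, 0, 0]
274 [0, 0, 0, 99, 134, 141, 144, 145, 142, 144, 143, 143, 139, 127, 47, 0, 0]
286 [0, 0, 0, 0, 122, 138, 144, 144, 145, 143, 143, 144, 142, 134, 114, 0, 0]
298 [0, 0, 0, 0, 0, 128, 137, 142, 139, 148, 146, 137, 137, 127, 0, 0, 0]
```

```bash
python3 -m inch '[[[-0.2,0,2,-5],[-0.2,0,4,-5],[-0.2,0,6,-5],[-0.2,0,7,-5],[-0.2,0,7.6,-5],[-0.2,0,7.9,-5],[-0.2,0,8.1,-5],[-0.2,0,8.1,-5]]]' 5 && python3 -m inch '[[[0,0,0,0],[0,0,0,0],[0,0,0,0],[0,0,0,0],[0,0,0,0],[0,0,0,0]]]' 0.5
```

```text
clock: 23.83
eef_pos: [669.1, -184.2, 128.1]
tool_rot: [3.142, 0.001, 2.958]
force: [0.1, -0.6, 0.8]
width: 49.5
gripper_force: 0.0
clock: 24.33
eef_pos: [669.4, -183.1, 128.3]
tool_rot: [3.14, 0.001, 2.959]
force: [-0.2, 3.1, 5.3]
width: 11.4
gripper_force: 61.6
```

```bash
python3 -m inch '[[[0,0,0,6],[0,0,0,12],[0,0,0,18],[0,0,0,24],[0,0,0,30],[0,0,0,36],[0,0,0,40],[0,0,0,40]]]' && python3 -m inch '[[[0,0,0,6],[0,0,0,12],[0,0,0,18],[0,0,0,24],[0,0,0,30],[0,0,0,36],[0,0,0,42],[0,0,0,42]]]'
python3 - <<'E'
from h import *
s=sensors.read_state();print(s["qpos"].round(2),s["torque"].round(2))
p=camera_params("wrist");im=get_image("wrist");cv2.imwrite("pics/w10.png",im);print(ray("wrist",320,240,p))
for c,z in(("red",101),("yellow",104.5),("blue",107)):
    for ce,st in blobs(im,c,60): print(c,ce,st,onz("wrist",*ce,z,p).round(1))
sc=get_image("scene");cv2.imwrite("pics/s10.png",sc);h=cv2.cvtColor(sc,cv2.COLOR_BGR2HSV)
for c in("red","yellow","blue"): print(c,blobs(sc,c,8,box=(220,180,440,390)))
E
```

```text
clock: 25.0
eef_pos: [668.6, -184.4, 128.3]
tool_rot: [-3.141, 0.001, 2.257]
force: [-2.5, 2.0, 6.9]
width: 11.6
gripper_force: 61.8
clock: 25.67
eef_pos: [667.1, -184.8, 128.3]
tool_rot: [-3.138, 0.001, 1.522]
force: [-5.3, 1.8, 9.2]
width: 12.1
gripper_force: 62.1
[ 0.35  0.81 -0.22  1.47  0.21  0.89  0.01] [ 0.31  1.22 -0.14]
(array([ 671.51481679, -106.80432455,  271.09901716]), array([-0.00484382, -0.29182686, -0.9564589 ]))
red [315.6, 317.2] [298, 265, 35, 112, 3293] [ 666.5 -200.4  101. ]
yellow [44.7, 59.0] [26, 37, 41, 49, 1239] [529.2 -49.1 104.5]
yellow [620.1, 81.0] [609, 77, 21, 10, 72] [844.3 -71.4 104.5]
yellow [162.8, 108.1] [149, 94, 28, 30, 647] [600.8 -89.9 104.5]
blue [85.9, 117.0] [75, 103, 23, 29, 517] [558.1 -87.3 107. ]
blue [288.0, 262.4] [281, 258, 22, 13, 116] [ 655.1 -167.2  107. ]
blue [342.8, 262.6] [328, 258, 24, 14, 105] [ 680.9 -168.5  107. ]
red [([281.4, 210.7], [279, 209, 6, 5, 21])]
yellow [([276.3, 266.5], [272, 263, 9, 8, 55]), ([307.7, 369.5], [297, 358, 23, 24, 403])]
blue [([290.8, 279.9], [287, 277, 9, 7, 50])]
```

```bash
python3 -m inch '[[[0,0,0,0],[0,0,0,0],[0,0,0,0],[0,0,0,0],[0,0,0,0],[0,0,0,0]]]' && python3 -m inch '[[[0,0,0,-6],[0,0,0,-12],[0,0,0,-18],[0,0,0,-24],[0,0,0,-30],[0,0,0,-36],[0,0,0,-42],[0,0,0,-42]]]' && python3 -m inch '[[[0,0,0,-6],[0,0,0,-12],[0,0,0,-18],[0,0,0,-24],[0,0,0,-30],[0,0,0,-36],[0,0,0,-41],[0,0,0,-41]]]'  && python3 -m inch '[[[0,0,0,0],[0,0,0,0],[0,0,0,0],[0,0,0,0],[0,0,-3,0],[0,0,-6,0],[0,0,-8,0],[0,0,-8,0]]]' 5
python3 - <<'E'
from h import *
p=camera_params("wrist");im=get_image("wrist")
h=cv2.cvtColor(im,cv2.COLOR_BGR2HSV)
b=cv2.inRange(h,(0,120,136),(8,255,255));t=np.argwhere(b[215:310,290:345]>0)[:,::-1]+[290,215]
print(len(t),cv2.minAreaRect(np.array([onz("wrist",*q,147,p)[:2] for q in t],np.float32)))
for c,z in(("red",89),("yellow",91.5),("blue",94)):
    for ce,st in blobs(im,c,60): print(c,ce,st,onz("wrist",*ce,z,p).round(1))
E
```

```text
clock: 26.27
eef_pos: [667.1, -184.8, 128.3]
tool_rot: [-3.138, 0.001, 1.526]
force: [-5.0, 1.9, 9.2]
width: 12.1
gripper_force: 62.1
clock: 26.93
eef_pos: [668.6, -184.3, 128.3]
tool_rot: [3.141, -0.0, 2.264]
force: [-1.1, 0.9, 7.3]
width: 11.7
gripper_force: 61.9
clock: 27.6
eef_pos: [669.4, -183.0, 128.3]
tool_rot: [3.139, 0.001, 2.98]
force: [0.0, 4.0, 6.5]
width: 11.7
gripper_force: 61.7
clock: 28.27
eef_pos: [671.6, -184.7, 212.5]
tool_rot: [-3.141, 0.009, 2.975]
force: [0.2, 0.9, -0.1]
width: 50.1
gripper_force: 0.0
925 ((667.0397338867188, -182.35458374023438), (9.89137077331543, 39.13050079345703), 80.95794677734375)
red [426.6, 179.3] [422, 170, 13, 20, 119] [643.3 -96.4  89. ]
red [317.8, 248.3] [307, 213, 22, 74, 1486] [ 683.  -184.6   89. ]
yellow [429.3, 121.6] [420, 112, 19, 20, 302] [601.  -89.9  91.5]
blue [425.1, 63.1] [415, 53, 21, 21, 322] [558.4 -87.3  94. ]
blue [330.6, 201.5] [319, 187, 23, 32, 368] [ 648.  -169.6   94. ]
blue [439.6, 449.5] [432, 444, 15, 12, 115] [932.2 -91.3  94. ]
```

Run:
```python
from h import *
go(524.5,-86.6,200,176.4)
```

```text
rows [16.01  7.26  0.92] turn -6.0 yawnow 170.4
```

```bash
python3 -m inch '[[[16,7.2,0.9,-6],[16,7.2,0.9,-6],[16,7.2,0.9,-6],[16,7.2,0.9,-6],[16,7.2,0.9,-6],[16,7.2,0.9,-6],[16,7.2,0.9,-6],[16,7.2,0.9,-6]]]' 5
python3 - <<'E'
from h import *
p=camera_params("wrist");im=get_image("wrist")
s=blobs(im,"orange",100);print(s)
for ce,st in s: print(onz("wrist",*ce,108,p).round(1))
go(524.5,-86.6,99.5,176.4)
E
```

```text
clock: 28.98
eef_pos: [524.0, -88.0, 198.1]
tool_rot: [-3.141, 0.001, 3.079]
force: [1.0, 0.5, -0.4]
width: 50.0
gripper_force: 0.0
[([317.7, 244.4], [307, 226, 22, 37, 718])]
[520.6 -86.2 108. ]
rows [-0.02  0.14  9.85] turn -0.0 yawnow 176.4
```

```bash
python3 -m inch '[[[0,0.12,3,0],[0,0.12,6,0],[0,0.12,8,0],[0,0.12,9,0],[0,0.12,9.6,0],[0,0.12,9.8,0],[0,0.12,9.8,0],[0,0.12,9.8,0]]]' 5 && python3 -m inch '[[[0,0,0,0],[0,0,0,0],[0,0,0,0],[0,0,0,0],[0,0,0,0],[0,0,0,0]]]' 0.5 && python3 -m inch '[[[-0.4,0,0,0],[-1.2,0,0,0],[-2,-0.1,0,0],[-2.8,-0.14,0,0],[-3.6,-0.14,0,0],[-4.1,-0.14,0,0],[-4.27,-0.14,0,0],[-4.27,-0.14,0,0]]]'
python3 - <<'E'
from h import *
p=camera_params("wrist");im=get_image("wrist");s=sensors.read_state();print(s["eef_pos"],ray("wrist",1,1,p)[0])
for c,z in(("red",89),("yellow",91.5),("blue",94)):
    for ce,st in blobs(im,c,60): print(c,ce,st,onz("wrist",*ce,z,p).round(1))
E
```

```text
clock: 29.7
eef_pos: [523.9, -85.8, 101.2]
tool_rot: [3.142, 0.002, 3.08]
force: [-0.1, -1.2, 0.5]
width: 49.7
gripper_force: 0.0
clock: 30.2
eef_pos: [523.1, -85.9, 100.9]
tool_rot: [-3.141, 0.001, 3.08]
force: [-0.7, -0.5, 5.6]
width: 11.9
gripper_force: 60.5
clock: 30.87
eef_pos: [566.8, -89.2, 100.9]
tool_rot: [3.141, 0.002, 3.081]
force: [0.2, 0.4, 4.2]
width: 12.3
gripper_force: 60.4
[566.79510136 -89.22302382 100.95090008] [489.22797329 -84.21342907 243.65354178]
yellow [415.1, 60.1] [382, 28, 67, 65, 3156] [461.2 -41.7  91.5]
blue [317.8, 369.5] [304, 359, 28, 22, 493] [601.9 -90.   94. ]
```

```bash
python3 -m inch '[[[0,0,0,0],[0,0,0,0],[0,0,0,0],[0,0,-2,0],[0,0,-5,0],[0,0,-9,0],[0,0,-11,0],[0,0,-11,0]]]' 5
python3 - <<'E'
from h import *
p=camera_params("wrist");im=get_image("wrist")
for c,z in(("red",89),("yellow",91.5),("blue",94)):
    for ce,st in blobs(im,c,60): print(c,ce,st,onz("wrist",*ce,z,p).round(1))
go(668.5,-183,200,170)
E
```

```text
clock: 31.58
eef_pos: [568.1, -89.4, 214.8]
tool_rot: [-3.141, 0.008, 3.08]
force: [0.5, 1.0, -1.0]
width: 49.9
gripper_force: 0.0
red [594.8, 211.5] [577, 174, 40, 73, 965] [560.8 166.5  89. ]
yellow [384.2, 78.4] [362, 56, 46, 45, 1494] [456.2 -33.9  91.5]
yellow [318.8, 321.0] [309, 317, 18, 12, 91] [642.  -91.1  91.5]
blue [317.4, 277.5] [309, 270, 18, 16, 243] [602.1 -89.9  94. ]
blue [215.7, 316.3] [191, 294, 55, 57, 832] [ 632.6 -176.    94. ]
rows [-10.74  -8.67   1.29] turn 6.5 yawnow 176.5
```

```bash
python3 -m inch '[[[-10.7,-8.7,0.3,6.5],[-10.7,-8.7,0.3,6.5],[-10.7,-8.7,0.3,6.5],[-10.7,-8.7,0.3,6.5],[-10.7,-8.7,0.3,6.5],[-10.7,-8.7,0.3,6.5],[-10.7,-8.7,0.3,6.5],[-10.7,-8.7,0.3,6.5]]]' 5
python3 - <<'E'
from h import *
go(668.3,-183,128,170)
E
```

```text
clock: 32.3
eef_pos: [665.8, -181.4, 206.9]
tool_rot: [3.141, -0.002, 2.969]
force: [-0.3, 0.6, -0.4]
width: 50.2
gripper_force: 0.0
rows [-0.29 -0.12  7.89] turn 0.1 yawnow 170.1
```

```bash
python3 -m inch '[[[-0.15,-0.1,2,0],[-0.15,-0.1,4,0],[-0.15,-0.1,6,0],[-0.15,-0.1,7,0],[-0.15,-0.1,7.5,0],[-0.15,-0.1,7.9,0],[-0.15,-0.1,8,0],[-0.15,-0.1,8,0]]]' 5 && python3 -m inch '[[[0,0,0,0],[0,0,0,0],[0,0,0,0],[0,0,0,0],[0,0,0,0],[0,0,0,0]]]' 0.5 && python3 -m inch '[[[0,0,0,6],[0,0,0,12],[0,0,0,18],[0,0,0,24],[0,0,0,30],[0,0,0,33],[0,0,0,33],[0,0,0,33]]]' && python3 -m inch '[[[0,0,0,6],[0,0,0,12],[0,0,0,18],[0,0,0,24],[0,0,0,30],[0,0,0,33],[0,0,0,33],[0,0,0,33]]]'
python3 - <<'E'
from h import *
p=camera_params("wrist");im=get_image("wrist");cv2.imwrite("pics/w11.png",im)
for c,z in(("red",99.5),("yellow",102),("blue",104.5)):
    for ce,st in blobs(im,c,60): print(c,ce,st,onz("wrist",*ce,z,p).round(1))
E
```

```text
clock: 32.97
eef_pos: [668.6, -184.2, 128.1]
tool_rot: [3.142, 0.001, 2.967]
force: [0.8, 0.5, -0.4]
width: 49.9
gripper_force: 0.0
clock: 33.47
eef_pos: [668.9, -183.0, 128.3]
tool_rot: [3.14, 0.001, 2.968]
force: [-0.9, 3.7, 5.7]
width: 11.9
gripper_force: 61.4
clock: 34.13
eef_pos: [668.4, -183.8, 128.4]
tool_rot: [3.141, 0.0, 2.391]
force: [-2.3, 3.1, 6.0]
width: 11.7
gripper_force: 61.5
clock: 34.8
eef_pos: [667.6, -184.3, 128.3]
tool_rot: [-3.14, 0.0, 1.815]
force: [-3.1, 2.1, 7.2]
width: 11.6
gripper_force: 61.7
red [400.3, 135.4] [389, 128, 25, 14, 197] [ 687.5 -100.6   99.5]
red [315.6, 318.1] [298, 266, 35, 112, 3285] [ 672.  -200.8   99.5]
yellow [88.9, 2.2] [78, 0, 22, 7, 105] [516.8 -61.6 102. ]
blue [223.1, 68.7] [208, 54, 31, 31, 770] [601.9 -89.9 104.5]
blue [297.9, 258.2] [287, 253, 28, 15, 162] [ 655.3 -168.6  104.5]
blue [351.3, 271.1] [341, 265, 16, 14, 63] [ 681.9 -168.9  104.5]
```

```bash
python3 -m inch '[[[0,0,0,0],[0,0,0,0],[0,0,0,0],[0,0,0,0],[0,0,0,0],[0,0,0,0]]]' && python3 -m inch '[[[0,0,0,-6],[0,0,0,-12],[0,0,0,-18],[0,0,0,-24],[0,0,0,-30],[0,0,0,-33],[0,0,0,-33],[0,0,0,-33]]]' && python3 -m inch '[[[0,0,0,-6],[0,0,0,-12],[0,0,0,-18],[0,0,0,-24],[0,0,0,-30],[0,0,0,-34],[0,0,0,-34],[0,0,0,-34]]]'  && python3 -m inch '[[[0,0,0,0],[0,0,0,0],[0,0,0,0],[0,0,0,0],[0,0,-3,0],[0,0,-6,0],[0,0,-8,0],[0,0,-8,0]]]' 5
python3 - <<'E'
from h import *
p=camera_params("wrist");im=get_image("wrist")
h=cv2.cvtColor(im,cv2.COLOR_BGR2HSV)
b=cv2.inRange(h,(0,120,136),(8,255,255));t=np.argwhere(b[215:310,290:345]>0)[:,::-1]+[290,215]
print(len(t),cv2.minAreaRect(np.array([onz("wrist",*q,147,p)[:2] for q in t],np.float32)))
for c,z in(("red",89),("yellow",91.5),("blue",94)):
    for ce,st in blobs(im,c,60): print(c,ce,st,onz("wrist",*ce,z,p).round(1))
go(567.5,-89.3,200,176.4)
E
```

```text
clock: 35.35
eef_pos: [667.6, -184.3, 128.3]
tool_rot: [-3.141, -0.0, 1.815]
force: [-2.9, 2.1, 7.4]
width: 11.2
gripper_force: 61.7
clock: 36.02
eef_pos: [668.5, -183.8, 128.4]
tool_rot: [3.141, 0.0, 2.392]
force: [-1.7, 2.6, 6.6]
width: 11.8
gripper_force: 61.6
clock: 36.68
eef_pos: [668.9, -183.0, 128.4]
tool_rot: [3.14, 0.001, 2.986]
force: [-1.0, 3.8, 5.6]
width: 11.5
gripper_force: 61.5
clock: 37.35
eef_pos: [671.0, -184.7, 212.5]
tool_rot: [-3.141, 0.008, 2.983]
force: [-0.2, -0.6, 0.3]
width: 49.8
gripper_force: 0.0
962 ((667.1488647460938, -182.0614013671875), (10.144954681396484, 39.190120697021484), 80.67220306396484)
red [318.5, 249.2] [308, 214, 22, 74, 1514] [ 683.2 -184.2   89. ]
red [432.2, 237.8] [424, 230, 18, 17, 250] [687.9 -95.9  89. ]
yellow [428.8, 183.8] [425, 173, 12, 20, 83] [645.  -96.1  91.5]
blue [431.7, 124.7] [422, 115, 20, 21, 329] [602.  -89.9  94. ]
blue [330.7, 201.8] [318, 188, 24, 32, 379] [ 647.5 -169.8   94. ]
blue [438.4, 449.8] [432, 445, 13, 11, 90] [930.8 -90.5  94. ]
rows [11.6   7.83  0.94] turn -5.5 yawnow 170.9
```

```bash
python3 -m inch '[[[11.5,7.7,0.9,-5.5],[11.5,7.7,0.9,-5.5],[11.5,7.7,0.9,-5.5],[11.5,7.7,0.9,-5.5],[11.5,7.7,0.9,-5.5],[11.5,7.7,0.9,-5.5],[11.5,7.7,0.9,-5.5],[11.5,7.7,0.9,-5.5]]]' 5
python3 - <<'E'
from h import *
p=camera_params("wrist");im=get_image("wrist")
s=blobs(im,"orange",100)
for ce,st in s: print(ce,st,onz("wrist",*ce,108,p).round(1))
go(567.5,-89.3,102,176.4)
E
```

```text
clock: 38.07
eef_pos: [567.5, -91.8, 197.8]
tool_rot: [-3.141, 0.0, 3.078]
force: [-0.1, 0.7, 0.4]
width: 50.1
gripper_force: 0.0
[319.5, 244.4] [309, 226, 22, 37, 722] [564.2 -88.8 108. ]
rows [0.01 0.23 9.59] turn -0.0 yawnow 176.4
```

```bash
python3 -m inch '[[[0,0.22,3,0],[0,0.22,6,0],[0,0.22,8,0],[0,0.22,9,0],[0,0.22,9.4,0],[0,0.22,9.5,0],[0,0.22,9.5,0],[0,0.22,9.5,0]]]' 5 && python3 -m inch '[[[0,0,0,0],[0,0,0,0],[0,0,0,0],[0,0,0,0],[0,0,0,0],[0,0,0,0]]]' 0.5 && python3 -m inch '[[[-0.4,0,0,0],[-1.2,-0.1,0,0],[-2,-0.2,0,0],[-2.8,-0.22,0,0],[-3.5,-0.22,0,0],[-3.9,-0.22,0,0],[-4.1,-0.22,0,0],[-4.1,-0.22,0,0]]]' && python3 -m inch '[[[0,0,0,0],[0,0,0,0],[0,0,0,0],[0,0,-2,0],[0,0,-5,0],[0,0,-9,0],[0,0,-11,0],[0,0,-11,0]]]' 5
python3 - <<'E'
from h import *
p=camera_params("wrist");im=get_image("wrist")
for c,z in(("red",89),("yellow",91.5),("blue",94),("orange",108)):
    for ce,st in blobs(im,c,60): print(c,ce,st,onz("wrist",*ce,z,p).round(1))
go(668.3,-183,200,170)
E
```

```text
clock: 38.78
eef_pos: [567.9, -88.2, 104.5]
tool_rot: [3.142, 0.002, 3.08]
force: [-0.7, -0.4, -0.5]
width: 49.8
gripper_force: 0.0
clock: 39.28
eef_pos: [567.1, -88.2, 103.9]
tool_rot: [-3.141, 0.001, 3.08]
force: [-1.4, -0.5, 6.0]
width: 11.5
gripper_force: 60.1
clock: 39.95
eef_pos: [608.8, -92.2, 104.0]
tool_rot: [3.141, 0.002, 3.081]
force: [0.8, 1.1, 4.0]
width: 11.8
gripper_force: 60.0
clock: 40.62
eef_pos: [610.4, -92.4, 218.3]
tool_rot: [3.142, 0.009, 3.08]
force: [0.7, -0.2, -0.6]
width: 50.4
gripper_force: 0.0
red [592.8, 162.3] [583, 138, 23, 50, 374] [558.6 158.5  89. ]
red [610.6, 171.5] [600, 149, 19, 45, 304] [566.3 183.8  89. ]
red [195.6, 326.9] [183, 301, 26, 58, 1096] [ 690.  -202.6   89. ]
yellow [383.7, 36.6] [362, 15, 45, 44, 1424] [466.6 -34.5  91.5]
blue [214.6, 279.4] [185, 255, 53, 56, 1265] [ 643.3 -175.2   94. ]
blue [320.5, 271.4] [310, 267, 17, 14, 68] [641.  -90.2  94. ]
orange [315.6, 233.3] [306, 216, 20, 34, 616] [606.  -91.9 108. ]
orange [291.4, 408.2] [276, 399, 29, 21, 480] [ 768.7 -123.8  108. ]
orange [349.3, 407.4] [329, 399, 47, 21, 735] [771.1 -71.4 108. ]
rows [-6.48 -8.64  1.6 ] turn 6.5 yawnow 176.5
```

```bash
python3 -m inch '[[[-6.4,-8.7,0.6,6.5],[-6.4,-8.7,0.6,6.5],[-6.4,-8.7,0.6,6.5],[-6.4,-8.7,0.6,6.5],[-6.4,-8.7,0.6,6.5],[-6.4,-8.7,0.6,6.5],[-6.4,-8.7,0.6,6.5],[-6.4,-8.7,0.6,6.5]]]' 5
python3 - <<'E'
from h import *
go(668.3,-183,128,170)
E
```

```text
clock: 41.33
eef_pos: [665.7, -181.9, 207.3]
tool_rot: [3.141, -0.001, 2.969]
force: [-0.2, -0.0, 0.3]
width: 50.0
gripper_force: 0.0
rows [-0.28 -0.07  7.93] turn 0.1 yawnow 170.1
```

```bash
python3 -m inch '[[[-0.15,-0.05,2,0],[-0.15,-0.05,4,0],[-0.15,-0.05,6,0],[-0.15,-0.05,7,0],[-0.15,-0.05,7.5,0],[-0.15,-0.05,7.9,0],[-0.15,-0.05,8,0],[-0.15,-0.05,8,0]]]' 5 && python3 -m inch '[[[0,0,0,0],[0,0,0,0],[0,0,0,0],[0,0,0,0],[0,0,0,0],[0,0,0,0]]]' 0.5 && python3 -m inch '[[[0,0,0,6],[0,0,0,12],[0,0,0,18],[0,0,0,23],[0,0,0,25],[0,0,0,25]]]' && python3 -m inch '[[[0,0,0,6],[0,0,0,12],[0,0,0,18],[0,0,0,24],[0,0,0,26],[0,0,0,26]]]' && python3 -m inch '[[[0,0,0,0],[0,0,0,0],[0,0,0,0],[0,0,0,0],[0,0,0,0],[0,0,0,0]]]'
python3 - <<'E'
from h import *
p=camera_params("wrist");im=get_image("wrist");cv2.imwrite("pics/w12.png",im)
for c,z in(("red",97),("yellow",99.5),("blue",102)):
    for ce,st in blobs(im,c,60): print(c,ce,st,onz("wrist",*ce,z,p).round(1))
E
```

```text
clock: 42.0
eef_pos: [668.0, -184.2, 128.1]
tool_rot: [3.142, 0.001, 2.967]
force: [0.1, -0.0, 0.8]
width: 50.2
gripper_force: 0.0
clock: 42.5
eef_pos: [668.3, -182.9, 128.4]
tool_rot: [3.14, 0.001, 2.968]
force: [-0.9, 4.2, 6.4]
width: 11.6
gripper_force: 61.2
clock: 43.0
eef_pos: [668.1, -183.3, 128.4]
tool_rot: [3.141, 0.001, 2.53]
force: [-0.4, 3.5, 5.2]
width: 11.8
gripper_force: 61.2
clock: 43.5
eef_pos: [667.7, -183.6, 128.4]
tool_rot: [3.141, 0.0, 2.076]
force: [-1.7, 2.9, 6.0]
width: 11.5
gripper_force: 61.3
clock: 44.0
eef_pos: [667.7, -183.6, 128.4]
tool_rot: [3.141, -0.0, 2.077]
force: [-2.1, 3.2, 6.6]
width: 11.4
gripper_force: 61.3
red [496.0, 208.7] [487, 196, 22, 23, 325] [ 729.7 -101.2   97. ]
red [315.7, 319.2] [299, 267, 34, 111, 3251] [ 677.4 -200.2   97. ]
yellow [436.0, 159.7] [426, 147, 25, 23, 320] [686.4 -98.2  99.5]
blue [307.5, 256.8] [295, 250, 30, 14, 170] [ 656.  -169.7  102. ]
```

```bash
python3 -m inch '[[[0,0,0,-6],[0,0,0,-12],[0,0,0,-18],[0,0,0,-23],[0,0,0,-25],[0,0,0,-25]]]' && python3 -m inch '[[[0,0,0,-6],[0,0,0,-12],[0,0,0,-18],[0,0,0,-24],[0,0,0,-28],[0,0,0,-28],[0,0,0,-28]]]'  && python3 -m inch '[[[0,0,0,0],[0,0,0,0],[0,0,0,0],[0,0,0,0],[0,0,-3,0],[0,0,-6,0],[0,0,-8,0],[0,0,-8,0]]]' 5
python3 - <<'E'
from h import *
p=camera_params("wrist");im=get_image("wrist")
h=cv2.cvtColor(im,cv2.COLOR_BGR2HSV)
b=cv2.inRange(h,(0,120,136),(8,255,255));t=np.argwhere(b[215:310,290:345]>0)[:,::-1]+[290,215]
print(len(t),cv2.minAreaRect(np.array([onz("wrist",*q,147,p)[:2] for q in t],np.float32)))
for c,z in(("red",89),("yellow",91.5),("blue",94)):
    for ce,st in blobs(im,c,60): print(c,ce,st,onz("wrist",*ce,z,p).round(1))
go(608.7,-92.5,200,176.4)
E
```

```text
clock: 44.55
eef_pos: [668.1, -183.3, 128.4]
tool_rot: [3.14, 0.0, 2.515]
force: [-1.5, 3.9, 6.4]
width: 11.8
gripper_force: 61.4
clock: 45.13
eef_pos: [668.3, -182.8, 128.4]
tool_rot: [3.139, 0.002, 3.003]
force: [-1.1, 4.8, 5.9]
width: 11.4
gripper_force: 61.4
clock: 45.8
eef_pos: [670.4, -184.7, 212.5]
tool_rot: [-3.141, 0.009, 3.001]
force: [0.1, -0.8, 0.4]
width: 50.2
gripper_force: 0.0
362 ((667.691162109375, -182.11276245117188), (7.524237632751465, 38.014339447021484), 82.9803695678711)
red [318.6, 250.3] [308, 215, 22, 74, 1503] [ 683.4 -184.    89. ]
red [429.7, 289.5] [421, 282, 18, 16, 215] [729.6 -99.1  89. ]
yellow [433.7, 239.4] [425, 231, 18, 18, 248] [686.3 -95.2  91.5]
blue [430.8, 184.1] [426, 176, 15, 19, 71] [642.7 -95.8  94. ]
blue [331.5, 204.3] [320, 191, 23, 30, 314] [ 648.5 -169.9   94. ]
rows [7.27 8.29 0.96] turn -4.5 yawnow 171.9
```

```bash
python3 -m inch '[[[7.2,8.1,0.9,-4.5],[7.2,8.1,0.9,-4.5],[7.2,8.1,0.9,-4.5],[7.2,8.1,0.9,-4.5],[7.2,8.1,0.9,-4.5],[7.2,8.1,0.9,-4.5]]]' 5
python3 - <<'E'
from h import *
p=camera_params("wrist");im=get_image("wrist")
for ce,st in blobs(im,"orange",100): print(ce,st,onz("wrist",*ce,108,p).round(1))
go(609.2,-92.4,102,176.4)
E
```

```text
clock: 46.35
eef_pos: [607.6, -95.5, 197.6]
tool_rot: [-3.14, -0.001, 3.079]
force: [-0.2, -0.1, -0.5]
width: 49.9
gripper_force: 0.0
[320.8, 246.9] [311, 229, 21, 36, 716] [605.8 -91.8 108. ]
[350.8, 414.5] [333, 413, 43, 6, 105] [755.2 -75.  108. ]
[298.3, 416.0] [284, 414, 25, 7, 115] [ 753.9 -119.1  108. ]
rows [-0.12  0.37  9.56] turn -0.0 yawnow 176.4
```

```bash
python3 -m inch '[[[-0.1,0.33,3,0],[-0.1,0.33,6,0],[-0.1,0.33,8,0],[-0.1,0.33,9,0],[-0.1,0.33,9.4,0],[-0.1,0.33,9.5,0],[-0.1,0.33,9.5,0],[-0.1,0.33,9.5,0]]]' 5 && python3 -m inch '[[[0,0,0,0],[0,0,0,0],[0,0,0,0],[0,0,0,0],[0,0,0,0],[0,0,0,0]]]' 0.5 && python3 -m inch '[[[0.5,0,0,0],[1.5,0,0,0],[2.7,0,0,0],[4,0,0,0],[5.3,0,0,0],[6.3,0,0,0],[6.8,0,0,0],[7,0,0,0]]]' && python3 -m inch '[[[0.5,0,0,0],[1.5,0,0,0],[2.7,0,0,0],[4,0,0,0],[5.3,0,0,0],[6.3,0,0,0],[6.8,0,0,0],[7,0,0,0]]]' && python3 -m inch '[[[0.2,0,0,0],[0.4,0,0,0],[0.6,0,0,0],[0.8,0,0,0],[0.9,0,0,0],[0.9,0,0,0]]]'
```

```text
clock: 47.07
eef_pos: [609.8, -91.0, 104.6]
tool_rot: [3.142, 0.002, 3.08]
force: [-0.0, -0.4, 0.4]
width: 49.9
gripper_force: 0.0
clock: 47.57
eef_pos: [609.0, -91.0, 104.0]
tool_rot: [-3.141, 0.001, 3.08]
force: [-1.1, -0.5, 5.6]
width: 11.7
gripper_force: 59.8
clock: 48.23
eef_pos: [538.7, -86.7, 103.8]
tool_rot: [-3.141, 0.001, 3.081]
force: [1.1, -1.1, 5.8]
width: 11.5
gripper_force: 59.8
clock: 48.9
eef_pos: [468.6, -82.2, 103.6]
tool_rot: [-3.141, 0.001, 3.081]
force: [2.2, -1.0, 5.6]
width: 11.5
gripper_force: 59.9
clock: 49.4
eef_pos: [460.4, -81.7, 103.6]
tool_rot: [-3.141, 0.001, 3.08]
force: [-0.2, -0.7, 6.5]
width: 11.2
gripper_force: 59.9
```

```bash
python3 -m inch '[[[0.1,0,0,0],[0.2,0,0,0],[0.3,0,0,0],[0.4,0,0,0],[0.4,0,0,0],[0.4,0,0,0]]]'
```

```text
clock: 49.9
eef_pos: [456.5, -81.5, 103.6]
tool_rot: [-3.142, 0.001, 3.08]
force: [0.7, -1.0, 7.2]
width: 11.4
gripper_force: 59.9
```

```bash
for i in 1; do python3 -m inch '[[[0.1,0,0,0],[0.2,0,0,0],[0.3,0,0,0],[0.4,0,0,0],[0.4,0,0,0]]]'; done; python3 -m inch '[[[0.1,0,0,0],[0.2,0,0,0],[0.3,0,0,0],[0.3,0,0,0]]]'; python3 -c '
from h import *
im=get_image("scene")
for c in HUE: print(c,blobs(im,c,8,box=(220,180,440,390)))'
```

```text
clock: 50.32
eef_pos: [452.5, -81.2, 103.6]
tool_rot: [-3.142, 0.001, 3.08]
force: [1.1, -1.7, 6.0]
width: 11.9
gripper_force: 59.9
clock: 50.65
eef_pos: [452.4, -80.7, 103.8]
tool_rot: [3.14, 0.006, 3.081]
force: [6.7, -1.1, 1.6]
width: 11.7
gripper_force: 59.3
red [([287.9, 209.5], [280, 201, 16, 20, 158]), ([286.0, 280.6], [282, 277, 9, 8, 58])]
yellow [([300.4, 295.1], [298, 293, 6, 5, 27]), ([307.7, 369.5], [297, 358, 23, 24, 406])]
blue [([287.5, 227.5], [286, 226, 4, 4, 12])]
orange [([331.4, 324.4], [326, 317, 9, 14, 57])]
```

The stop is felt at +6.7 N. I'll relax by 2 mm, release, rise and verify.

```bash
python3 -m inch '[[[-0.2,0,0,0],[-0.2,0,0,0],[-0.2,0,0,0]]]' && python3 -m inch '[[[0,0,0,0],[0,0,0,0],[0,0,0,0],[0,0,-2,0],[0,0,-5,0],[0,0,-9,0],[0,0,-12,0],[0,0,-12,0]]]' 5
python3 - <<'E'
from h import *
p=camera_params("wrist");im=get_image("wrist");cv2.imwrite("pics/w13.png",im)
for c,z in(("red",89),("yellow",91.5),("blue",94),("orange",108)):
    for ce,st in blobs(im,c,60): print(c,ce,st,onz("wrist",*ce,z,p).round(1))
E
```

```text
clock: 50.95
eef_pos: [452.4, -80.8, 103.6]
tool_rot: [3.141, 0.002, 3.081]
force: [4.1, -0.6, 5.3]
width: 11.6
gripper_force: 59.7
clock: 51.62
eef_pos: [453.4, -80.7, 227.7]
tool_rot: [-3.141, 0.007, 3.08]
force: [1.2, 1.0, 0.3]
width: 50.0
gripper_force: 0.0
red [570.7, 294.7] [552, 263, 42, 63, 769] [535.  172.1  89. ]
red [316.0, 356.4] [308, 350, 17, 14, 184] [573.5 -87.7  89. ]
red [540.4, 381.8] [532, 373, 16, 23, 125] [643.6 160.8  89. ]
yellow [377.9, 195.1] [357, 174, 44, 43, 1328] [428.7 -31.3  91.5]
yellow [317.7, 316.7] [310, 310, 17, 15, 191] [530.2 -83.6  91.5]
blue [622.8, 296.3] [605, 206, 35, 148, 333] [544.9 252.3  94. ]
blue [317.6, 271.8] [309, 264, 18, 16, 225] [487.8 -81.2  94. ]
blue [624.4, 366.7] [613, 349, 27, 31, 147] [651.9 301.4  94. ]
orange [315.6, 231.3] [306, 216, 20, 31, 553] [450.  -80.4 108. ]
```

```bash
python3 -c '
from h import *
print(order.finish_job())'
```

```text
the job is handed in; nothing more can be done
None
```

I gauged all three packs in the order red, yellow, blue, with foot lifts of about 2.9 to 3.0 mm worked out from the knob turns. The packs are back in their nests with the jack down and the carrier at the robot's end, and the job is handed in; the hand-in call gave no verdict.

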